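# Make up the soldering kit and the gluing kit for the next benches

## Robot

A 7-joint arm with a two-finger parallel gripper is mounted at the origin on a cart in front of the work surface, level with it; the furniture and walls round the work are solid. World frame = base frame: x ahead of the robot, y to its left, z up, the work surface at z = 0. Lengths are in m, angles in rad, forces in N, time in s.
With the tool pointing down it reaches from about 0.4 to 0.9 m from the base axis. Payload 5.5 kg.
Tool frame: the origin (TCP) lies at the very end of the fingers, on their centre line; the grasp point (between the pads) lies behind it (robot.grip_depth is the z of the grasp point in the tool frame, in m); z points along the fingers, y is the line along which they close (so a half turn about z gives the same grasp; the last joint's range is limited). The gripper opens to 92 mm and grips with 3 to 60 N. Pads are 19 mm wide; open, the fingers measure 130 mm over their backs; the gripper's body (75 mm by 190 mm) begins 47 mm behind the grasp point.
Start: joints at [1.367, 0.501, -0.427, 1.55, 0.221, 1.138, -0.21], TCP at [0.293, -0.58, 0.227] pointing down, gripper open.
Joint ranges: [-2.88, 2.88], [-0.31, 2.03], [-1.54, 1.56], [0.2, 2.42], [-1.41, 4.55], [0.19, 2.02], [-2.57, 2.57]. Speed limits (rad/s): [2.57, 2.57, 3.14, 3.14, 3.14, 3.14, 3.14].

## Interface

Orientations are given as a unit quaternion [w, x, y, z].
In Python, from plant import read_state, imaging, workorder, robot gives the robot as it stands.
- The arm moves only by the shell command python3 -m inch 'ROWS'. ROWS is JSON, a list of rows, each an object with "offset": the shift along the tool's x, y, z in mm, a list of three; "turn": the turn, a rotation vector about the tool's x, y, z in rad, a list of three; "hand": the closure, from -1 (fully open) to 1 (shut). A call has 1 to 10 rows; each row shifts and turns the commanded pose from where the row before left it, along the tool's axes as they then stand; what a row does not reach is not made up. A row lasts 1/12 s, in which the tool goes at most 41.7 mm and 7.16 degrees, less where a joint would pass 70% of its speed; a pose out of reach is approached as far as the arm can. A call with a gripper value outside its range is refused whole. The fingers move at their own pace and stop on an object; the grip force is fixed at half the most. Time passes only in rows, so rows that do not move let the fingers close. It gives the time, the measured TCP pose, the force, the opening and the grip force at its end, in the units of the state.
- read_state(): the state, without advancing time (a new reading comes with each control period).
- imaging.camera(name): name is "scene" or "top"; returns the picture (420x560x3 uint8, blue, green, red); there is no depth.
- imaging.calibration(name): a dict with "vfov" (degrees; the focal length in pixels is half the picture's height over the tangent of half this angle, whatever the lens; pixels are square), "cx", "cy" (the principal point, pixels), "camera_from_world" (4x4, takes a point from world to camera coordinates). Camera axes: x right, y up, looking along -z (the intrinsics and any distortion apply to the point x, -y, -z); pixel columns grow to the right and rows downward; lengths in m; the calibration is good to about 2 mm. A picture is of the moment at which its call begins. calibration takes no time and is no camera call.
- workorder.close_job(): hands the job in; it is judged then, once.
The state is a dict: "t": time; "joint_positions": joint angles; "qvel": joint speeds; "effort": joint torques, N m; "eef_pos": TCP position; "tcp_rot": TCP orientation; "contact_force": force on the tool from outside, world axes, zero at the start; "moment": the same for the moment, N m; "gripper_width": finger opening in m; "grip_force": force on a finger pad.
Only numpy, scipy, OpenCV 4.12 (cv2) and the standard library are available. Lean on these libraries where they do the work, as an engineer would, in place of code of your own. Each camera call takes 0.05 s, during which the arm holds its last target. There are 200 camera calls.

## Task

Make up the kits for the next two benches in the two grey trays with black-lined pockets. The tray with the rectangular pocket goes to the soldering bench and takes the transformer board, solder side up as it lies now, lengthwise in the pocket, and the solder reel flat in the round well; the tray with the smaller square pocket goes to the gluing bench and takes the battery, standing terminals up in the pocket, and the glue jar upright in the round well. Set each piece down gently inside its place, flat on the tray's floor, dropping none, and leave the half shell, the tape roll and the cutters alone.

Things in the scene. Friction and masses are not known exactly. Their poses are not given: they have to be found in the camera images.
- board_mid (a point): transformer board: green board 42 (x) x 56 (y) mm, solder side up, resting on the transformer and capacitor beneath it, 13 mm high in all; the point is its middle, 6 mm above its underside. The edge to grip is the board itself, 2 mm thick, 4 to 6 mm above the point. 35 g
- solder_reel_mid (a point): reel of solder wire, green flanges, white middle, 55 mm diameter, 30 mm high, lying flat; the point is its middle, 15 mm above its underside. About 250 g
- battery_mid (a point): the only loose battery: black block 33 (x) x 24 (y) x 56 (z) mm, standing upright, two small terminals on top (its case ends 51 mm up); the point is its middle, 28 mm above its underside. About 90 g
- glue_jar_mid (a point): white glue jar with a blue screw lid, 73 mm high, standing; body 58 mm in diameter up to 56 mm, lid 61 mm; the point is its middle, 36 mm above its underside. 110 g
- solder_tray: grey tray for the soldering bench, 78 (x) x 156 (y) x 13 mm, fixed; origin: centre of its underside. Floor 3 mm up, rim 6 mm, pocket walls 13 mm. On its centre line (x = 0): board pocket at y -37 mm, 54 (x) x 66 (y) mm inside, board's 56 mm side along y, L-shaped walls at its four corners only; round reel well at y 37.5 mm, 68 mm inside diameter. Both open at least 35 mm wide for fingers towards +x and -x
- glue_tray: grey tray for the gluing bench, 80 (x) x 146 (y) x 13 mm, fixed; origin: centre of its underside. Floor 3 mm up, rim 6 mm, pocket walls 13 mm. On its centre line (x = 0): square battery pocket at y -44 mm, 45 x 45 mm inside (the battery may stand any way round), L-shaped walls at its corners; round jar well at y 30 mm, 73 mm inside diameter, open for fingers towards +x and -x
- half_shell_mid (a point): bystander, leave alone: white plastic handle half shell with a circuit board in it, 35 x 212 x 20 mm; the point is its middle
- tape_roll_mid (a point): bystander, leave alone: roll of tape lying flat, 105 mm diameter, 45 mm high; the point is its middle
- cutters_mid (a point): bystander, leave alone: red-handled side cutters, 48 x 132 x 12 mm; the point is their middle

How it is judged:
At the end, for the whole second after the job is handed in: Board and reel in the solder tray, battery and jar in the glue tray, each within 10 mm (tray x and y) of the centre of its pocket or well, flat on the tray floor (height within 3 mm, tilt under 0.12 rad), right way up, at rest (x of board_mid in the frame of solder_tray between -0.01 and 0.01 m and y of board_mid in the frame of solder_tray between -0.047 and -0.027 m and z of board_mid in the frame of solder_tray between 0.006 and 0.012 m and angle between each of board_mid, solder_reel_mid, battery_mid, glue_jar_mid's own z axis and vertical below 0.12 rad and x of solder_reel_mid in the frame of solder_tray between -0.01 and 0.01 m and y of solder_reel_mid in the frame of solder_tray between 0.0275 and 0.0475 m and z of solder_reel_mid in the frame of solder_tray between 0.015 and 0.021 m and x of battery_mid in the frame of glue_tray between -0.01 and 0.01 m and y of battery_mid in the frame of glue_tray between -0.054 and -0.034 m and z of battery_mid in the frame of glue_tray between 0.028 and 0.034 m and x of glue_jar_mid in the frame of glue_tray between -0.01 and 0.01 m and y of glue_jar_mid in the frame of glue_tray between 0.02 and 0.04 m and z of glue_jar_mid in the frame of glue_tray between 0.036 and 0.042 m and linear speed of each of board, solder_reel, battery, glue_jar below 0.01 m/s); the robot touches nothing.
It fails at once if the half shell, the tape roll or the cutters are shifted by more than 30 mm (distance of any of half_shell_mid, tape_roll_mid, cutters_mid from where it was at the start of the episode above 0.03 m).
It fails at once if a piece is dropped: out of the fingers and moving faster than 0.7 m/s, a fall of about 25 mm ((contact force between board and the fingers below 0.02 N and linear speed of board above 0.7 m/s) or (contact force between solder_reel and the fingers below 0.02 N and linear speed of solder_reel above 0.7 m/s) or (contact force between battery and the fingers below 0.02 N and linear speed of battery above 0.7 m/s) or (contact force between glue_jar and the fingers below 0.02 N and linear speed of glue_jar above 0.7 m/s)).
It also fails if it takes over 112 s, if anything falls off the work surface, if the arm or the gripper's body presses on something with over 40 N, if the wrist force passes 120 N, or if a joint passes its speed limit or range.

## Working session

There is one attempt and no reset: what is moved stays moved. The work goes in short steps, Python scripts to look and compute and a shell command to move; the robot and the scene stay as the last step left them, time stands still between calls to the robot, and variables do not carry over. Pictures are saved under pics/ and viewed, at most 14 in all, crops included, and the job is handed in when it is done.

```bash
ls; mkdir -p pics; python3 - <<'E'
from plant import read_state, imaging, workorder, robot
import cv2, numpy as np
s=read_state(); print({k:np.round(v,3).tolist() for k,v in s.items()}); print(robot.grip_depth,[a for a in dir(robot) if a[0]!='_'])
for n in("scene","top"):
    cv2.imwrite(f"pics/{n}0.png",imaging.camera(n)); c=imaging.calibration(n); print(n,{k:(np.round(v,4).tolist() if not isinstance(v,str) else v) for k,v in c.items()})
E
```

```text
pics
{'t': 0.0, 'joint_positions': [1.367, 0.502, -0.427, 1.551, 0.221, 1.138, -0.21], 'qvel': [-0.002, -0.002, -0.0, 0.0, -0.001, 0.0, 0.001], 'effort': [0.0, -56.659, -5.816, -27.911, -0.069, 0.031, 0.0], 'eef_pos': [0.292, -0.58, 0.226], 'tcp_rot': [-0.001, 0.973, 0.231, -0.0], 'contact_force': [0.424, -0.143, -0.379], 'moment': [0.023, -0.008, -0.023], 'grip_force': 0.0, 'gripper_width': 0.092}
-0.0188 ['Unreachable', 'grip_depth']
scene {'vfov': 48.9196, 'cx': 276.593, 'cy': 217.8162, 'camera_from_world': [[-0.6754, -0.7375, 0.0014, 0.2828], [0.5629, -0.5143, 0.647, -0.3637], [-0.4765, 0.4377, 0.7625, -1.3077], [0.0, 0.0, 0.0, 1.0]]}
top {'vfov': 51.6835, 'cx': 278.3377, 'cy': 207.8033, 'camera_from_world': [[-0.0112, -0.9999, -0.0018, -0.0506], [0.9678, -0.0113, 0.2515, -0.5292], [-0.2515, 0.0011, 0.9679, -1.6442], [0.0, 0.0, 0.0, 1.0]]}
```

View pics/scene0.png

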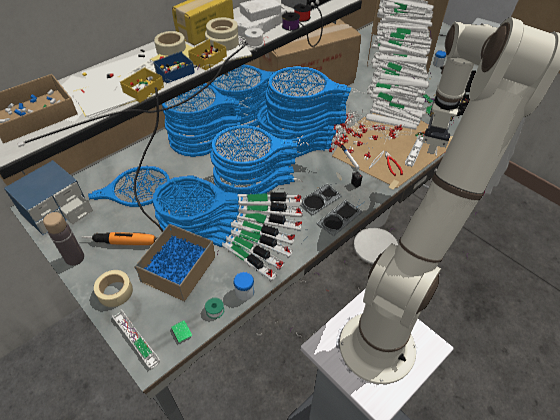

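View pics/top0.png

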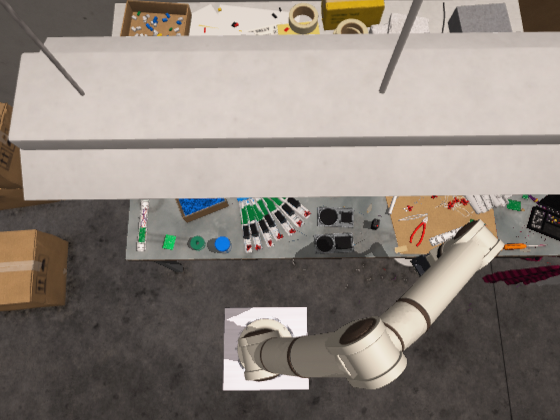

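The scene view shows board (180,331), reel (213,307), jar (243,283), the trays near (315,203) and (340,215), battery (355,180), and bystanders at left and on the brown mat. In the top view the same things lie at (169,242), (197,243), (222,243), trays (336,216)/(334,242), battery (375,224). Now for enlarged crops.

```bash
python3 - <<'E'
import cv2
a=cv2.imread("pics/scene0.png");b=cv2.imread("pics/top0.png")
c=cv2.resize(a[160:240,285:385],None,fx=7,fy=7,interpolation=cv2.INTER_CUBIC);cv2.imwrite("pics/c1.png",c)
d=cv2.resize(b[200:260,300:390],None,fx=8,fy=8,interpolation=cv2.INTER_CUBIC);cv2.imwrite("pics/c2.png",d)
E
```

```text
(no output)
```

View pics/c1.png

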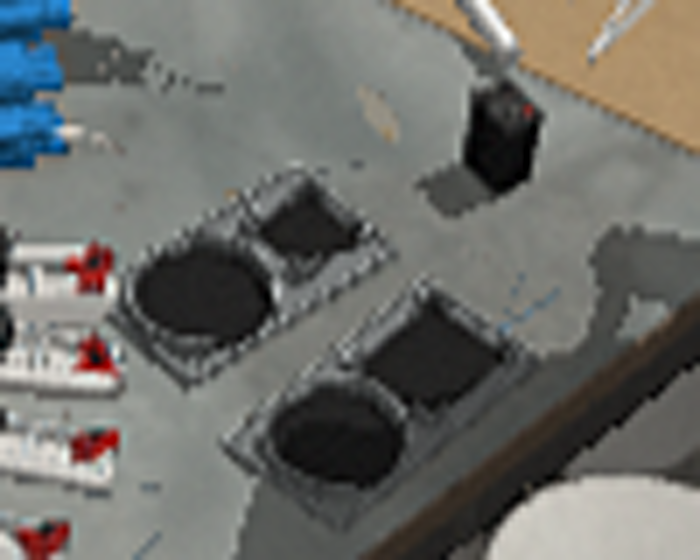

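View pics/c2.png

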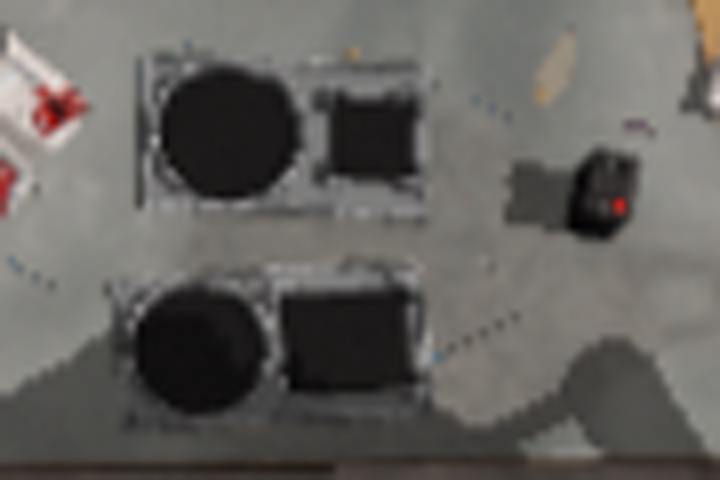

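The crops show trays about axis-aligned: glue tray (far) with round well at top-view px (329,216) and square pocket (346.5,217); solder tray (near) with well (325,243.5) and rectangular pocket (343.5,242); battery top near (376,223), with its shadow to the left.

```bash
cat >h.py <<'E'
import cv2, numpy as np
from plant import read_state, imaging
C={n:imaging.calibration(n) for n in("scene","top")}
def ray(n,p):
    c=C[n];f=210/np.tan(np.radians(c["vfov"]/2));T=np.array(c["camera_from_world"]);R=T[:3,:3]
    p=np.atleast_2d(p).astype(float)
    d=np.c_[(p[:,0]-c["cx"])/f,-(p[:,1]-c["cy"])/f,-np.ones(len(p))]@R
    return -R.T@T[:3,3],d/np.linalg.norm(d,axis=1,keepdims=True)
def plane(n,p,z):
    o,d=ray(n,p);return o+d*((z-o[2])/d[:,2])[:,None]
def tri(a,b):
    (o1,d1),(o2,d2)=ray("scene",a),ray("top",b);d1,d2=d1[0],d2[0]
    s=np.linalg.lstsq(np.c_[d1,-d2],o2-o1,rcond=None)[0];p,q=o1+d1*s[0],o2+d2*s[1]
    return (p+q)/2,np.linalg.norm(p-q)
def blob(m,box):
    x0,y0,x1,y1=box;k=np.zeros_like(m);k[y0:y1,x0:x1]=m[y0:y1,x0:x1]
    n,l,s,c=cv2.connectedComponentsWithStats(k.astype(np.uint8),connectivity=4);i=1+s[1:,4].argmax()
    return c[i],max(cv2.findContours((l==i).astype(np.uint8),0,cv2.CHAIN_APPROX_NONE)[0],key=len)[:,0],s[i,4]
def masks(im):
    h=cv2.cvtColor(im,cv2.COLOR_BGR2HSV).astype(int);H,S,V=h[...,0],h[...,1],h[...,2]
    return dict(black=V<45,green=(H>40)&(H<95)&(S>110)&(V>50),blue=(H>97)&(H<125)&(S>130)&(V>70))
E
cat >m.py <<'E'
from h import *
I={n:cv2.imread(f"pics/{n}0.png") for n in C};M={n:masks(I[n]) for n in C}
B={"sq":("black",(318,180,340,202),(339,208,356,225),.003),"jarwell":("black",(300,192,326,212),(318,205,339,227),.003),
"rect":("black",(334,202,361,220),(334,233,353,251),.003),"reelwell":("black",(320,212,346,233),(314,233,335,254),.003),
"board":("green",(165,315,195,348),(158,230,180,254),.012),"reel":("green",(200,290,228,320),(186,232,207,254),.029),
"jar":("blue",(230,268,258,296),(210,232,234,254),.07),"batt":("black",(348,168,366,190),(369,215,382,232),.028)}
for k,(c,bs,bt,z) in B.items():
    (p,cp,ap),(q,cq,aq)=blob(M["scene"][c],bs),blob(M["top"][c],bt)
    X,g=tri(p,q);print(k,p.round(1),ap,q.round(1),aq,"tri",(X*1e3).round(1),"gap",round(g*1e3,1))
    for n,cc,ce in(("scene",cp,p),("top",cq,q)):
        w=plane(n,cc,z)*1e3;r=cv2.minAreaRect(w[:,:2].astype(np.float32))
        print("   ",n,"cen",(plane(n,ce,z)[0,:2]*1e3).round(1),"rect c",np.round(r[0],1),"wh",np.round(r[1],1),"ang",round(r[2],1))
E
python3 m.py
```

```text
sq [328.6 192.4] 80 [346.1 217.1] 89 tri [ 501.7 -332.6    5.6] gap 2.0
    scene cen [ 502.3 -335. ] rect c [ 500.4 -335.3] wh [41.5 44.1] ang 4.5
    top cen [ 503.1 -332.6] rect c [ 502.9 -333.1] wh [41.1 39. ] ang 82.8
jarwell [314.  201.7] 201 [328.  216.3] 214 tri [ 504.9 -259.1    7.1] gap 2.8
    scene cen [ 506.  -262.5] rect c [ 506.9 -263.3] wh [67.3 62.2] ang 18.3
    top cen [ 507.1 -258.8] rect c [ 506.5 -259. ] wh [65.8 62.9] ang 89.3
rect [346.4 211.1] 172 [342.7 242.3] 185 tri [ 398.1 -314.2    3.2] gap 2.1
    scene cen [ 397.2 -314.8] rect c [ 396.8 -316.1] wh [50.1 62.3] ang 4.6
    top cen [ 399.  -313.7] rect c [ 399.3 -313.5] wh [48.4 64. ] ang 2.6
reelwell [333.  222.3] 200 [324.4 243.6] 207 tri [ 393.6 -240.2    5.3] gap 2.0
    scene cen [ 393.9 -242.2] rect c [ 393.7 -243.1] wh [60.8 60. ] ang 7.8
    top cen [ 394.9 -240. ] rect c [ 395.3 -240.4] wh [62.  63.7] ang 43.7
board [181.3 331. ] 256 [169.  241.7] 151 tri [408.1 382.7   8.3] gap 1.4
    scene cen [405.5 383. ] rect c [406.  382.8] wh [41.  55.3] ang 78.3
    top cen [408.  382.3] rect c [408.2 382.5] wh [43.  57.3] ang 78.0
reel [213.8 305.8] 239 [196.7 242.6] 143 tri [400.1 268.4  26.9] gap 0.8
    scene cen [398.7 268.8] rect c [399.5 267.6] wh [52.6 50.9] ang 53.2
    top cen [400.1 268.2] rect c [400.6 268.9] wh [52.7 50.9] ang 63.0
jar [243.2 281. ] 293 [221.9 243.5] 192 tri [388.7 163.3  63.7] gap 1.6
    scene cen [384.7 165.2] rect c [384.5 164.4] wh [56.4 63. ] ang 49.4
    top cen [388.3 162.9] rect c [388.3 162.4] wh [58.7 56.8] ang 45.1
batt [355.8 180.8] 100 [373.1 225.5] 35 tri [ 462.3 -435.6   24.4] gap 0.1
    scene cen [ 460.3 -432.5] rect c [ 460.4 -433.4] wh [35.3 66.4] ang 35.0
    top cen [ 461.5 -434.8] rect c [ 463.8 -434. ] wh [36.7 24.1] ang 19.3
```

```bash
python3 - <<'E'
import cv2,numpy as np
a=cv2.imread("pics/scene0.png");b=cv2.imread("pics/top0.png")
f=lambda i,x,y:np.clip(cv2.resize(i[y:y+24,x:x+24],(384,384),interpolation=cv2.INTER_NEAREST).astype(float)*2,0,255)
cv2.imwrite("pics/b.png",np.hstack([f(a,344,166),f(b,362,212)]))
E
```

```text
[ WARN:0@0.034] global loadsave.cpp:1063 imwrite_ Unsupported depth image for selected encoder is fallbacked to CV_8U.
```

View pics/b.png

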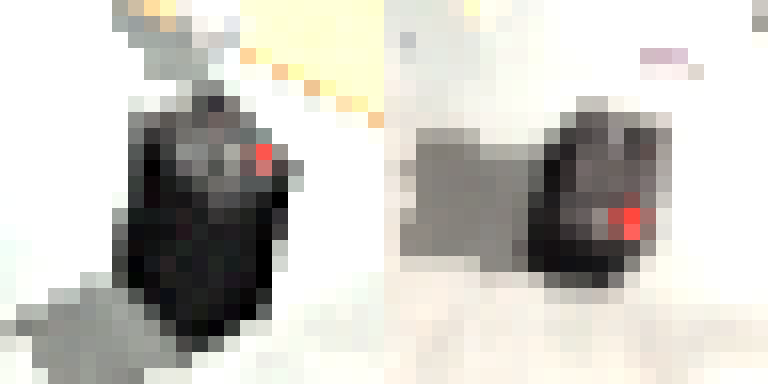

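Battery close-up: in scene (left) case bottom corners at about (118,285),(190,350),(272,302) crop px; in top (right) top-face corners about (575,108),(665,130),(648,238),(560,218). Cast these.

```bash
python3 - <<'E'
from h import *
s=np.array([(118,285),(190,350),(272,302)])/16-.5+[344,166]
t=(np.array([(575,108),(665,130),(648,238),(560,218)])-[384,0])/16-.5+[362,212]
u=np.array([(135,115),(205,195),(285,165),(215,90)])/16-.5+[344,166]
for n,p,z in(("scene",s,0),("top",t,.051),("scene",u,.051)):
    w=plane(n,p,z)[:,:2]*1e3;d=np.diff(w,axis=0);print(n,w.round(0).tolist(),"mean",w.mean(0).round(1),"len",np.hypot(*d.T).round(0),"ang",np.degrees(np.arctan2(d[:,1],d[:,0])).round(0))
w=plane("scene",s[[0,2]],0)*1e3;print("mid",w.mean(0).round(1))
for n in C:
    o,_=ray(n,(0,0));print(n,o.round(2))
E
```

```text
scene [[480.0, -433.0], [455.0, -429.0], [452.0, -455.0]] mean [ 462.2 -438.8] len [26. 26.] ang [172. -96.]
top [[486.0, -433.0], [480.0, -455.0], [453.0, -449.0], [458.0, -427.0]] mean [ 469.1 -440.9] len [23. 28. 22.] ang [-105.  167.   76.]
scene [[484.0, -434.0], [456.0, -426.0], [451.0, -447.0], [477.0, -454.0]] mean [ 467.2 -440.1] len [29. 22. 28.] ang [ 164. -106.  -14.]
mid [ 466.  -443.8    0. ]
scene [-0.23  0.59  1.23]
top [ 0.1  -0.05  1.72]
```

```bash
cat >g.py <<'E'
import sys
from h import *
from scipy.spatial.transform import Rotation as R
def go(x,y,z,yd):
    s=read_state();w=s["tcp_rot"];r=R.from_quat([w[1],w[2],w[3],w[0]]);m=r.as_matrix()
    o=m.T@(np.array([x,y,z])-np.array(s["eef_pos"])*1e3)
    ya=np.degrees(np.arctan2(m[1,1],m[0,1]));dt=(yd-ya+180)%360-180
    print("t",round(s["t"],2),"pos",(np.array(s["eef_pos"])*1e3).round(1),"ydir",round(ya,1),"tilt",(m[:,2]).round(3),"offset",o.round(1),"| turn z",round(-np.radians(dt),3),"or",round(-np.radians((dt+90)%180-90),3),"| w",round(s["gripper_width"]*1e3,1),"F",round(s["grip_force"],1),"q",np.round(s["joint_positions"],2))
go(*map(float,sys.argv[1:]))
E
python3 g.py 467.5 -440.5 226 -103
```

```text
t 0.1 pos [ 292.2 -579.9  225.8] ydir -63.2 tilt [-0.001  0.002 -1.   ] offset [ 2.192e+02 -4.560e+01 -1.000e-01] | turn z 0.694 or 0.694 | w 91.7 F 0.0 q [ 1.37  0.5  -0.43  1.55  0.22  1.14 -0.21]
```

```bash
python3 -m inch '[{"offset":[27.4,-5.7,0],"turn":[0,0,0],"hand":-1},{"offset":[27.4,-5.7,0],"turn":[0,0,0],"hand":-1},{"offset":[27.4,-5.7,0],"turn":[0,0,0],"hand":-1},{"offset":[27.4,-5.7,0],"turn":[0,0,0],"hand":-1},{"offset":[27.4,-5.7,0],"turn":[0,0,0],"hand":-1},{"offset":[27.4,-5.7,0],"turn":[0,0,0],"hand":-1},{"offset":[27.4,-5.7,0],"turn":[0,0,0],"hand":-1},{"offset":[27.4,-5.7,0],"turn":[0,0,0],"hand":-1}]'
python3 -m inch '[{"offset":[0,0,0],"turn":[0,0,0.1],"hand":-1},{"offset":[0,0,0],"turn":[0,0,0.1],"hand":-1},{"offset":[0,0,0],"turn":[0,0,0.1],"hand":-1},{"offset":[0,0,0],"turn":[0,0,0.1],"hand":-1},{"offset":[0,0,0],"turn":[0,0,0.1],"hand":-1},{"offset":[0,0,0],"turn":[0,0,0.1],"hand":-1},{"offset":[0,0,0],"turn":[0,0,0.094],"hand":-1},{"offset":[0,0,0],"turn":[0,0,0],"hand":-1},{"offset":[0,0,0],"turn":[0,0,0],"hand":-1}]'
python3 g.py 467.5 -440.5 15 -103
```

```text
t: 0.77
eef_pos: [0.4684, -0.44, 0.2262]
tcp_rot: [-0.0, 0.973, 0.231, -0.0]
contact_force: [0.3, 0.1, -1.0]
gripper_width: 0.0915
grip_force: 0.0
t: 1.52
eef_pos: [0.4676, -0.4408, 0.2263]
tcp_rot: [-0.0, 0.994, -0.112, -0.0]
contact_force: [-0.0, -0.7, -0.8]
gripper_width: 0.0913
grip_force: 0.0
t 1.52 pos [ 467.6 -440.8  226.3] ydir -102.8 tilt [-0.001  0.    -1.   ] offset [ 0.000e+00 -2.000e-01  2.113e+02] | turn z 0.003 or 0.003 | w 91.3 F 0.0 q [ 0.96  0.48 -0.34  1.57  0.17  1.12 -1.21]
```

```bash
python3 -m inch '[{"offset":[0,0,30],"turn":[0,0,0],"hand":-1},{"offset":[0,0,30],"turn":[0,0,0],"hand":-1},{"offset":[0,0,30],"turn":[0,0,0],"hand":-1},{"offset":[0,0,30],"turn":[0,0,0],"hand":-1},{"offset":[0,0,30],"turn":[0,0,0],"hand":-1},{"offset":[0,0,25],"turn":[0,0,0],"hand":-1},{"offset":[0,0,21],"turn":[0,0,0],"hand":-1},{"offset":[0,0,15],"turn":[0,0,0],"hand":-1},{"offset":[0,0,0],"turn":[0,0,0],"hand":-1}]'
python3 -m inch '[{"offset":[0,0,0],"turn":[0,0,0],"hand":0},{"offset":[0,0,0],"turn":[0,0,0],"hand":0.3},{"offset":[0,0,0],"turn":[0,0,0],"hand":1},{"offset":[0,0,0],"turn":[0,0,0],"hand":1},{"offset":[0,0,0],"turn":[0,0,0],"hand":1},{"offset":[0,0,0],"turn":[0,0,0],"hand":1},{"offset":[0,0,0],"turn":[0,0,0],"hand":1},{"offset":[0,0,0],"turn":[0,0,0],"hand":1}]'
python3 g.py 467.5 -440.5 15 -103
```

```text
t: 2.27
eef_pos: [0.4655, -0.4391, 0.0119]
tcp_rot: [-0.002, 0.994, -0.112, -0.003]
contact_force: [-0.2, 1.4, -0.1]
gripper_width: 0.0919
grip_force: 0.0
t: 2.93
eef_pos: [0.4679, -0.4412, 0.016]
tcp_rot: [0.0, 0.994, -0.113, 0.0]
contact_force: [0.5, -0.1, 0.1]
gripper_width: 0.0432
grip_force: 0.0
t 2.93 pos [ 467.9 -441.2   16. ] ydir -103.0 tilt [ 0. -0. -1.] offset [-0.5 -0.6  1. ] | turn z -0.0 or -0.0 | w 43.2 F 0.0 q [ 0.91  0.73 -0.27  1.7   0.27  0.75 -1.29]
```

Fingers are slow (~75 mm/s); keep closing.

```bash
python3 -m inch '[{"offset":[0,0,0],"turn":[0,0,0],"hand":1},{"offset":[0,0,0],"turn":[0,0,0],"hand":1},{"offset":[0,0,0],"turn":[0,0,0],"hand":1},{"offset":[0,0,0],"turn":[0,0,0],"hand":1},{"offset":[0,0,0],"turn":[0,0,0],"hand":1},{"offset":[0,0,0],"turn":[0,0,0],"hand":1}]'
python3 g.py 467.5 -440.5 15 -103
```

```text
t: 3.43
eef_pos: [0.4678, -0.441, 0.0157]
tcp_rot: [-0.0, 0.994, -0.113, 0.0]
contact_force: [0.1, 0.8, -1.2]
gripper_width: 0.0238
grip_force: 29.9
t 3.43 pos [ 467.8 -441.    15.7] ydir -103.0 tilt [ 0.  0. -1.] offset [-0.4 -0.5  0.7] | turn z -0.0 or -0.0 | w 23.8 F 29.9 q [ 0.91  0.73 -0.27  1.7   0.27  0.75 -1.29]
```

```bash
python3 -m inch '[{"offset":[0,0,-10],"turn":[0,0,0],"hand":1},{"offset":[0,0,-20],"turn":[0,0,0],"hand":1},{"offset":[0,0,-20],"turn":[0,0,0],"hand":1},{"offset":[0,0,-20],"turn":[0,0,0],"hand":1},{"offset":[0,0,-20],"turn":[0,0,0],"hand":1},{"offset":[0,0,0],"turn":[0,0,-0.088],"hand":1},{"offset":[0,0,0],"turn":[0,0,-0.088],"hand":1},{"offset":[0,0,0],"turn":[0,0,0],"hand":1}]'
python3 g.py 502.4 -334.2 106 -92.9
```

```text
t: 4.1
eef_pos: [0.468, -0.4414, 0.107]
tcp_rot: [0.0, 1.0, -0.024, 0.0]
contact_force: [-0.8, 0.2, -0.7]
gripper_width: 0.0236
grip_force: 29.9
t 4.1 pos [ 468.  -441.4  107. ] ydir -92.8 tilt [ 0.001 -0.001 -1.   ] offset [  29.2 -108.7    1. ] | turn z 0.002 or 0.002 | w 23.6 F 29.9 q [ 0.97  0.61 -0.35  1.66  0.25  0.91 -1.1 ]
```

```bash
python3 -m inch '[{"offset":[5,-18,0],"turn":[0,0,0],"hand":1},{"offset":[5,-18,0],"turn":[0,0,0],"hand":1},{"offset":[5,-18,0],"turn":[0,0,0],"hand":1},{"offset":[5,-18,0],"turn":[0,0,0],"hand":1},{"offset":[5,-18,0],"turn":[0,0,0],"hand":1},{"offset":[4,-18,0],"turn":[0,0,0],"hand":1},{"offset":[0,0,0],"turn":[0,0,0],"hand":1},{"offset":[0,0,0],"turn":[0,0,0],"hand":1}]'
python3 g.py 502.4 -334.2 19 -92.9
python3 - <<'E'
from h import *
r=[]
for n in C:
    i=imaging.camera(n);cv2.imwrite(f"pics/{n}1.png",i)
    x,y=(290,150) if n=="scene" else (310,190)
    r.append(cv2.resize(i[y:y+80,x:x+70],None,fx=5.6,fy=5.6,interpolation=cv2.INTER_CUBIC))
cv2.imwrite("pics/d1.png",np.hstack(r))
E
```

```text
t: 4.77
eef_pos: [0.5028, -0.3333, 0.106]
tcp_rot: [-0.0, 1.0, -0.025, 0.0]
contact_force: [0.1, -0.5, -1.2]
gripper_width: 0.0239
grip_force: 29.9
t 4.77 pos [ 502.8 -333.3  106. ] ydir -92.9 tilt [ 0.  0. -1.] offset [-0.4  0.9 87. ] | turn z 0.0 or 0.0 | w 23.9 F 29.9 q [ 0.82  0.55 -0.37  1.77  0.25  0.87 -1.28]
```

View pics/d1.png

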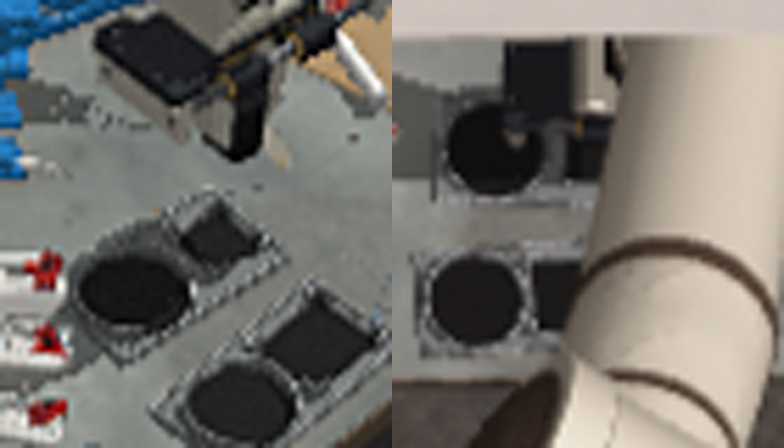

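Scene view: the battery hangs upright, bottom corners around crop (203,140),(238,161),(272,140); pocket empty at crop (222,232). Check the battery's position against the TCP.

```bash
python3 - <<'E'
from h import *
p=np.array([(203,141),(238,161),(268,138)])/5.6-.5+[290,150]
print((plane("scene",p,.090)*1e3).round(1))
E
```

```text
[[ 516.5 -324.2   90. ]
 [ 489.4 -327.5   90. ]
 [ 490.7 -356.4   90. ]]
```

```bash
python3 -m inch '[{"offset":[0,0.5,18],"turn":[0,0,0],"hand":1},{"offset":[0,0.4,18],"turn":[0,0,0],"hand":1},{"offset":[0,0,18],"turn":[0,0,0],"hand":1},{"offset":[0,0,14],"turn":[0,0,0],"hand":1},{"offset":[0,0,8],"turn":[0,0,0],"hand":1},{"offset":[0,0,5],"turn":[0,0,0],"hand":1},{"offset":[0,0,3],"turn":[0,0,0],"hand":1},{"offset":[0,0,1.5],"turn":[0,0,0],"hand":1},{"offset":[0,0,0],"turn":[0,0,0],"hand":1},{"offset":[0,0,0],"turn":[0,0,0],"hand":1}]'
python3 -m inch '[{"offset":[0,0,1],"turn":[0,0,0],"hand":1},{"offset":[0,0,0],"turn":[0,0,0],"hand":1}]'
python3 g.py 502.4 -334.2 19 -92.9
```

```text
t: 5.7
eef_pos: [0.5028, -0.3359, 0.021]
tcp_rot: [0.0, 1.0, -0.026, 0.001]
contact_force: [-0.1, 0.4, -0.8]
gripper_width: 0.0236
grip_force: 29.9
t: 5.87
eef_pos: [0.5026, -0.3358, 0.0197]
tcp_rot: [0.0, 1.0, -0.026, 0.0]
contact_force: [0.0, -0.5, -0.4]
gripper_width: 0.0238
grip_force: 29.9
t 5.87 pos [ 502.6 -335.8   19.7] ydir -92.9 tilt [ 0.001 -0.001 -1.   ] offset [-0.2 -1.6  0.7] | turn z -0.001 or -0.001 | w 23.8 F 29.9 q [ 0.79  0.68 -0.33  1.8   0.31  0.72 -1.33]
```

```bash
python3 -m inch '[{"offset":[0,-1,1],"turn":[0,0,0],"hand":1},{"offset":[0,0,0],"turn":[0,0,0],"hand":1},{"offset":[0,0,0],"turn":[0,0,0],"hand":0.2},{"offset":[0,0,0],"turn":[0,0,0],"hand":0.1},{"offset":[0,0,0],"turn":[0,0,0],"hand":0},{"offset":[0,0,0],"turn":[0,0,0],"hand":0},{"offset":[0,0,0],"turn":[0,0,0],"hand":0}]'
python3 -m inch '[{"offset":[0,0,-10],"turn":[0,0,0],"hand":0},{"offset":[0,0,-25],"turn":[0,0,0],"hand":-0.5},{"offset":[0,0,-30],"turn":[0,0,0],"hand":-1},{"offset":[0,0,-30],"turn":[0,0,0],"hand":-1},{"offset":[0,0,-30],"turn":[0,0,0],"hand":-1},{"offset":[0,0,-30],"turn":[0,0,0],"hand":-1},{"offset":[0,0,-25],"turn":[0,0,0],"hand":-1},{"offset":[0,0,0],"turn":[0,0,0],"hand":-1}]'
python3 g.py 388 164 200 177
```

```text
t: 6.45
eef_pos: [0.5022, -0.3345, 0.0182]
tcp_rot: [-0.0, 1.0, -0.026, -0.0]
contact_force: [-0.2, 0.4, -0.1]
gripper_width: 0.0456
grip_force: 0.0
t: 7.12
eef_pos: [0.5057, -0.3362, 0.2053]
tcp_rot: [0.003, 1.0, -0.026, 0.004]
contact_force: [0.4, 0.1, 0.7]
gripper_width: 0.088
grip_force: 0.0
t 7.12 pos [ 505.7 -336.2  205.3] ydir -92.9 tilt [ 0.009 -0.006 -1.   ] offset [-143.1 -493.6    1.3] | turn z 1.572 or -1.57 | w 88.0 F 0.0 q [ 0.85  0.44 -0.41  1.7   0.2   1.04 -1.24]
```

```bash
python3 -m inch '[{"offset":[0,0,0],"turn":[0,0,-0.12],"hand":-1},{"offset":[0,0,0],"turn":[0,0,-0.12],"hand":-1},{"offset":[0,0,0],"turn":[0,0,-0.12],"hand":-1},{"offset":[0,0,0],"turn":[0,0,-0.12],"hand":-1},{"offset":[0,0,0],"turn":[0,0,-0.12],"hand":-1},{"offset":[0,0,0],"turn":[0,0,-0.12],"hand":-1},{"offset":[0,0,0],"turn":[0,0,-0.12],"hand":-1}]' >/dev/null
python3 -m inch '[{"offset":[0,0,0],"turn":[0,0,-0.12],"hand":-1},{"offset":[0,0,0],"turn":[0,0,-0.12],"hand":-1},{"offset":[0,0,0],"turn":[0,0,-0.12],"hand":-1},{"offset":[0,0,0],"turn":[0,0,-0.12],"hand":-1},{"offset":[0,0,0],"turn":[0,0,-0.12],"hand":-1},{"offset":[0,0,0],"turn":[0,0,-0.12],"hand":-1},{"offset":[0,0,0],"turn":[0,0,-0.01],"hand":-1},{"offset":[0,0,0],"turn":[0,0,0],"hand":-1},{"offset":[0,0,0],"turn":[0,0,0],"hand":-1}]' >/dev/null
python3 g.py 388 164 205 -2.9
```

```text
t 8.45 pos [ 502.1 -334.6  198.3] ydir -3.2 tilt [ 0. -0. -1.] offset [ 491.5 -141.6   -6.7] | turn z -0.005 or -0.005 | w 91.6 F 0.0 q [ 1.09  0.51 -0.74  1.69  0.38  1.08  0.18]
```

```bash
python3 -m inch '[{"offset":[30.7,-8.8,0],"turn":[0,0,0],"hand":-1},{"offset":[30.7,-8.8,0],"turn":[0,0,0],"hand":-1},{"offset":[30.7,-8.8,0],"turn":[0,0,0],"hand":-1},{"offset":[30.7,-8.8,0],"turn":[0,0,0],"hand":-1},{"offset":[30.7,-8.8,0],"turn":[0,0,0],"hand":-1},{"offset":[30.7,-8.8,0],"turn":[0,0,0],"hand":-1},{"offset":[30.7,-8.8,0],"turn":[0,0,0],"hand":-1},{"offset":[30.7,-8.8,0],"turn":[0,0,0],"hand":-1}]' >/dev/null
python3 -m inch '[{"offset":[30.7,-8.9,0],"turn":[0,0,0],"hand":-1},{"offset":[30.7,-8.9,0],"turn":[0,0,0],"hand":-1},{"offset":[30.7,-8.9,0],"turn":[0,0,0],"hand":-1},{"offset":[30.7,-8.9,0],"turn":[0,0,0],"hand":-1},{"offset":[30.7,-8.9,0],"turn":[0,0,0],"hand":-1},{"offset":[30.7,-8.9,0],"turn":[0,0,0],"hand":-1},{"offset":[30.7,-8.9,0],"turn":[0,0,0],"hand":-1},{"offset":[30.7,-8.9,0],"turn":[0,0,0],"hand":-1},{"offset":[0,0,0],"turn":[0,0,0],"hand":-1},{"offset":[0,0,0],"turn":[0,0,0],"hand":-1}]' >/dev/null
python3 g.py 387.5 163.5 18 -2.9
python3 - <<'E'
from h import *
i=imaging.camera("scene");cv2.imwrite("pics/scene2.png",i)
cv2.imwrite("pics/d2.png",np.hstack([cv2.resize(i[220:340,130:290],None,fx=2.5,fy=2.5,interpolation=2),cv2.resize(i[160:240,290:390],(400,300),interpolation=2)[:300]]))
E
```

```text
t 9.95 pos [385.8 165.2 198.6] ydir -2.8 tilt [ 0.001  0.    -1.   ] offset [ -1.7   1.6 180.6] | turn z 0.002 or 0.002 | w 91.9 F 0.0 q [ 0.51  0.2  -1.06  2.11  0.22  0.94 -0.72]
```

View pics/d2.png

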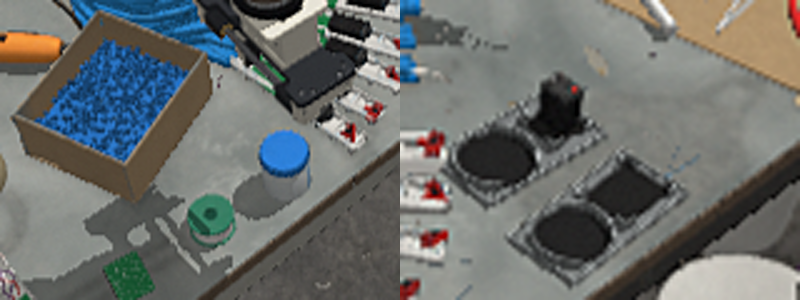

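The battery stands in its pocket at scene about (350,188). The gripper looks slightly right of the jar; verify by projecting the TCP.

```bash
python3 - <<'E'
from h import *
c=C["scene"];f=210/np.tan(np.radians(c["vfov"]/2));T=np.array(c["camera_from_world"])
for w in([.3858,.1652,.1986],[.3875,.1635,.073],[.3858+.046,.163,.2],[.3858-.046,.167,.2]):
    p=T[:3,:3]@w+T[:3,3];u,v=c["cx"]+f*p[0]/-p[2],c["cy"]+f*p[1]/p[2]
    print(round(u,1),round(v,1),"crop",round((u-130)*2.5),round((v-220)*2.5))
s=cv2.imread("pics/scene2.png");print(blob(masks(s)["blue"],(228,266,260,298))[0])
cv2.imwrite("pics/d3.png",cv2.resize(s[200:300,190:310],None,fx=5,fy=5,interpolation=2))
E
```

```text
240.4 255.3 crop 276 88
243.0 279.5 crop 282 149
230.5 244.7 crop 251 62
250.8 265.7 crop 302 114
[243.18027211 280.99319728]
```

View pics/d3.png

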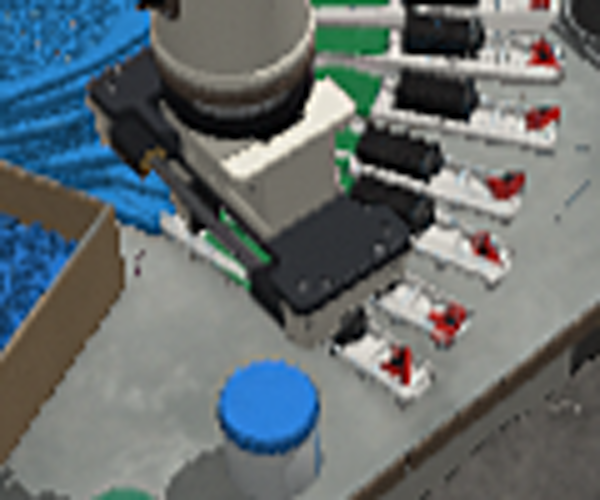

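Near fingertip at crop (310,340) matches the projection (251,266); jar is centred beneath. Descend and grip.

```bash
python3 -m inch '[{"offset":[-1.7,1.6,20],"turn":[0,0,0],"hand":-1},{"offset":[0,0,28],"turn":[0,0,0],"hand":-1},{"offset":[0,0,28],"turn":[0,0,0],"hand":-1},{"offset":[0,0,28],"turn":[0,0,0],"hand":-1},{"offset":[0,0,28],"turn":[0,0,0],"hand":-1},{"offset":[0,0,24],"turn":[0,0,0],"hand":-1},{"offset":[0,0,16],"turn":[0,0,0],"hand":-1},{"offset":[0,0,8],"turn":[0,0,0],"hand":-1},{"offset":[0,0,0],"turn":[0,0,0],"hand":-1},{"offset":[0,0,0],"turn":[0,0,0],"hand":0}]'
python3 -m inch '[{"offset":[0,0,0],"turn":[0,0,0],"hand":1},{"offset":[0,0,0],"turn":[0,0,0],"hand":1},{"offset":[0,0,0],"turn":[0,0,0],"hand":1},{"offset":[0,0,0],"turn":[0,0,0],"hand":1},{"offset":[0,0,0],"turn":[0,0,0],"hand":1},{"offset":[0,0,0],"turn":[0,0,0],"hand":1},{"offset":[0,0,0],"turn":[0,0,0],"hand":1},{"offset":[0,0,0],"turn":[0,0,0],"hand":1}]'
python3 g.py 387.5 163.5 200 -2.9
```

```text
t: 10.83
eef_pos: [0.3882, 0.1608, 0.0184]
tcp_rot: [0.0, 0.726, 0.688, -0.0]
contact_force: [-0.2, 0.8, -0.3]
gripper_width: 0.0878
grip_force: 0.0
t: 11.5
eef_pos: [0.3884, 0.1615, 0.0187]
tcp_rot: [0.001, 0.725, 0.689, 0.0]
contact_force: [-1.5, -0.9, 6.6]
gripper_width: 0.0568
grip_force: 30.0
t 11.5 pos [388.4 161.5  18.7] ydir -3.0 tilt [ 0.001 -0.    -1.   ] offset [   1.9   -0.8 -181.3] | turn z -0.001 or -0.001 | w 56.8 F 30.0 q [ 0.17  0.55 -0.74  2.23  0.68  0.59 -1.13]
```

```bash
python3 -m inch '[{"offset":[0,0,-8],"turn":[0,0,0],"hand":1},{"offset":[0,0,-18],"turn":[0,0,0],"hand":1},{"offset":[0,0,-25],"turn":[0,0,0],"hand":1},{"offset":[0,0,-25],"turn":[0,0,0],"hand":1},{"offset":[0,0,-25],"turn":[0,0,0],"hand":1},{"offset":[0,0,0],"turn":[0,0,0],"hand":1},{"offset":[0,0,0],"turn":[0,0,0],"hand":1}]'
python3 g.py 506 -261.5 120 -2.9
```

```text
t: 12.08
eef_pos: [0.3889, 0.1615, 0.1204]
tcp_rot: [0.001, 0.725, 0.688, 0.001]
contact_force: [0.1, -1.1, -1.5]
gripper_width: 0.0566
grip_force: 30.0
t 12.08 pos [388.9 161.5 120.4] ydir -3.0 tilt [ 0.003 -0.    -1.   ] offset [-416.2  139.2    0.8] | turn z -0.002 or -0.002 | w 56.6 F 30.0 q [ 0.38  0.36 -0.95  2.18  0.42  0.79 -0.91]
```

```bash
python3 -m inch '[{"offset":[-15,5,0],"turn":[0,0,0],"hand":1},{"offset":[-28,9.3,0],"turn":[0,0,0],"hand":1},{"offset":[-28,9.3,0],"turn":[0,0,0],"hand":1},{"offset":[-28,9.3,0],"turn":[0,0,0],"hand":1},{"offset":[-28,9.3,0],"turn":[0,0,0],"hand":1},{"offset":[-28,9.3,0],"turn":[0,0,0],"hand":1},{"offset":[-28,9.3,0],"turn":[0,0,0],"hand":1},{"offset":[-28,9.3,0],"turn":[0,0,0],"hand":1},{"offset":[-28,9.3,0],"turn":[0,0,0],"hand":1}]' >/dev/null
python3 -m inch '[{"offset":[-28,9.3,0],"turn":[0,0,0],"hand":1},{"offset":[-28,9.3,0],"turn":[0,0,0],"hand":1},{"offset":[-28,9.3,0],"turn":[0,0,0],"hand":1},{"offset":[-28,9.3,0],"turn":[0,0,0],"hand":1},{"offset":[-28,9.3,0],"turn":[0,0,0],"hand":1},{"offset":[-25,9.3,0],"turn":[0,0,0],"hand":1},{"offset":[-12,4,0],"turn":[0,0,0],"hand":1},{"offset":[0,0,0],"turn":[0,0,0],"hand":1},{"offset":[0,0,0],"turn":[0,0,0],"hand":1}]' >/dev/null
python3 g.py 506 -261.5 22 -2.9
python3 - <<'E'
from h import *
i=imaging.camera("scene");cv2.imwrite("pics/scene3.png",i)
print(blob(masks(i)["blue"],(290,140,345,200))[0])
cv2.imwrite("pics/d4.png",cv2.resize(i[130:240,280:400],None,fx=5,fy=5,interpolation=2))
E
```

```text
t 13.58 pos [ 504.4 -260.3  117.9] ydir -3.0 tilt [-0.002  0.002 -1.   ] offset [-1.3  1.9 95.9] | turn z -0.002 or -0.002 | w 56.4 F 29.9 q [ 1.03  0.59 -0.79  1.84  0.51  0.93 -0.04]
[292.02325581 154.04651163]
```

View pics/d4.png

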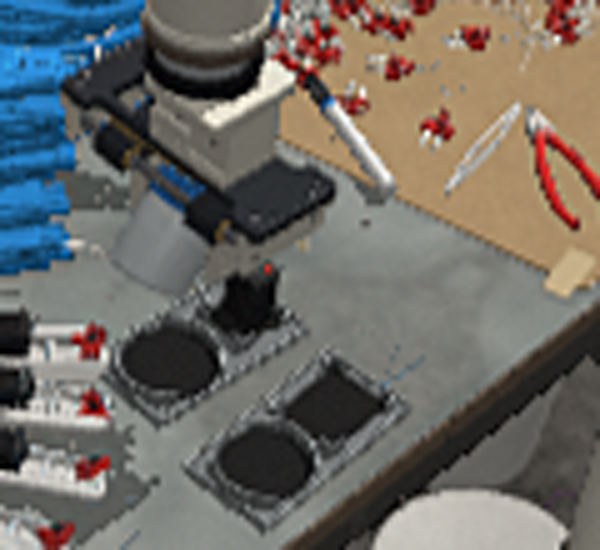

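The jar has swung about 25–35° around the closing axis (bottom towards +y, crop (155,265)). I'll tilt the tool about its y axis to bring it upright.

```bash
python3 -m inch '[{"offset":[0,0,0],"turn":[0,-0.05,0],"hand":1},{"offset":[0,0,0],"turn":[0,-0.08,0],"hand":1},{"offset":[0,0,0],"turn":[0,-0.08,0],"hand":1},{"offset":[0,0,0],"turn":[0,-0.08,0],"hand":1},{"offset":[0,0,0],"turn":[0,-0.08,0],"hand":1},{"offset":[0,0,0],"turn":[0,-0.05,0],"hand":1},{"offset":[0,0,0],"turn":[0,-0.03,0],"hand":1},{"offset":[0,0,0],"turn":[0,0,0],"hand":1},{"offset":[0,0,0],"turn":[0,0,0],"hand":1}]' 
python3 g.py 506 -261.5 22 -2.9
python3 - <<'E'
from h import *
i=imaging.camera("scene");cv2.imwrite("pics/scene4.png",i)
cv2.imwrite("pics/d5.png",cv2.resize(i[130:210,280:360],None,fx=7,fy=7,interpolation=2))
E
```

```text
t: 14.38
eef_pos: [0.5052, -0.2587, 0.1189]
tcp_rot: [0.153, 0.706, 0.673, -0.161]
contact_force: [-0.4, 0.8, -1.3]
gripper_width: 0.0564
grip_force: 29.8
t 14.38 pos [ 505.2 -258.7  118.9] ydir -2.7 tilt [-0.022 -0.433 -0.901] offset [39.5  1.  88.5] | turn z 0.003 or 0.003 | w 56.4 F 29.8 q [ 0.61  0.51 -0.58  1.98  0.93  0.96 -0.6 ]
```

View pics/d5.png

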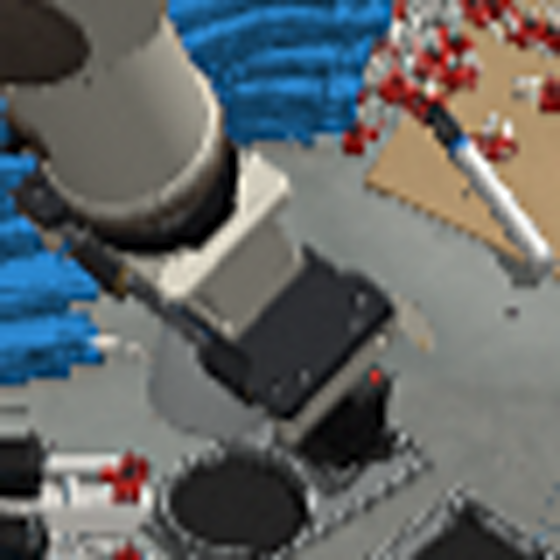

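```bash
cat >p.py <<'E'
from h import *
from scipy.spatial.transform import Rotation as R
def proj(n,w):
    c=C[n];f=210/np.tan(np.radians(c["vfov"]/2));T=np.array(c["camera_from_world"])
    p=np.atleast_2d(w)@T[:3,:3].T+T[:3,3];return np.c_[c["cx"]+f*p[:,0]/-p[:,2],c["cy"]+f*p[:,1]/p[:,2]]
E
python3 - <<'E'
from p import *
a=np.linspace(0,2*np.pi,73)
for z in(90,98.4,107):
    q=proj("scene",np.c_[505.6+29*np.cos(a),-249.6+29*np.sin(a),0*a+z]/1e3)
    i=q[:,0].argmin();j=q[:,1].argmax();f=lambda v:((v-[280,130]+.5)*7).round()
    print(z,"left",f(q[i]),"low",f(q[j]))
s=read_state();w=s["tcp_rot"];m=R.from_quat([w[1],w[2],w[3],w[0]]).as_matrix()
P=np.array(s["eef_pos"])*1e3-18.8*m[:,2];print("P",P.round(1),"x",m[:,0].round(3),"z",m[:,2].round(3))
E
```

```text
90 left [176. 398.] low [241. 442.]
98.4 left [177. 386.] low [242. 430.]
107 left [178. 373.] low [243. 418.]
P [ 505.6 -251.7  136.1] x [ 0.045  0.9   -0.434] z [-0.022 -0.433 -0.901]
```

```bash
python3 - <<'E'
from h import *
i=cv2.imread("pics/scene4.png").astype(int)
print("     "+" ".join(f"{c:3d}" for c in range(296,326)))
for r in range(172,197): print(r," ".join(f"{v:3d}" for v in i[r,296:326].sum(1)//3))
E
```

```text
296 297 298 299 300 301 302 303 304 305 306 307 308 309 310 311 312 313 314 315 316 317 318 319 320 321 322 323 324 325
172  69  37 129  70  45  51  63 134 153 148 130 106  82  84  98 109 109 109 107 108 108 113 106  67  43  45  46  46  46  49
173 124 119 147 130 106  55  54  96  73  88  79 114 111  77  89 109 109 109 108 108 112 104  67  42  45  45  47  47  47  48
174 136 138 140 138 134  91  53  58  63  58  38  73 106 129  85  96 109 106 108 111 117  69  43  43  46  47  47  47  47  45
175 133 134 133 132 131 124 117  62  58  61  52  34  54  98 133  99 107 109 109 116  87  42  44  48  47  46  47  46  48  47
176 129 129 128 128 124 127 127  98  79  67  65  61  35  33 103 118 165 116 115  84  50  44  45  46  46  48  47  46  47  46
177 122 126 129 127 127 126 125 107 110  96  55  61  86  44  39  77 142 119  84  49  44  44  47  48  45  47  48  47  47  47
178 180 132 129 126 125 125 117 107 120 120  82  55  71  68  29  25  70  84  51  43  46  47  46  47  46  48  49  47  46  45
179 150 126 161 165 127 122 113 108 116 122 116 115  61  47  33  27  25  36  45  47  48  47  48  48  47  46  47 
[... 1419 characters left out ...]
  99  91 105 108 109 109 108 107 101 103 100 124 135  79  95 111 107  78  35   5
192 139 140 138 136 135 135 138 138 139 134 127 129 118 114 102  92 108  92 102 124 123 129 135  61  87 113 101  39  15  11
193 141 140 141 138 135 138 138 137 139 138 138 141 142 140 152  76  79  72  86 101 115 148 109  66  65  76  49  18  17  20
194 134 141 105 144 144 138 138 137 138 137 138 144 136 121 102 121  65  61  65  66  73  91  65 112  85  64  37  15  20  20
195 216 129  67  99  95 141 141 136 139 139 101 163  94 108  76  89  41  37  39  47  49  64  52  84  74 109  72  55  20  17
196 185  96  44  59  45 104 139 139 139 166  96 101  43  63  54  36  30  33  28  36  27  41  35  47  56  77 147  82  51  28
```

```bash
python3 -m inch '[{"offset":[0,0,0],"turn":[0,-0.05,0],"hand":1},{"offset":[0,0,0],"turn":[0,-0.05,0],"hand":1},{"offset":[0,0,0],"turn":[0,-0.05,0],"hand":1},{"offset":[0,0,0],"turn":[0,0,0],"hand":1},{"offset":[0,0,0],"turn":[0,0,0],"hand":1}]' 
python3 - <<'E'
from p import *
print("prev bottom centre",(plane("scene",(310.3,187),.1)*1e3).round(1))
print("handle ends",(plane("scene",[(299,198),(300,210),(299,224)],.015)*1e3).round(0).tolist())
s=read_state();w=s["tcp_rot"];m=R.from_quat([w[1],w[2],w[3],w[0]]).as_matrix()
P=np.array(s["eef_pos"])*1e3-18.8*m[:,2];print("P",P.round(1),m[:,2].round(3))
i=imaging.camera("scene");cv2.imwrite("pics/scene5.png",i);i=i.astype(int)
print("     "+" ".join(f"{c:3d}" for c in range(296,316)))
for r in range(176,197): print(r," ".join(f"{v:3d}" for v in i[r,296:316].sum(1)//3))
E
```

```text
t: 14.85
eef_pos: [0.5051, -0.2607, 0.1188]
tcp_rot: [0.202, 0.693, 0.658, -0.214]
contact_force: [-0.1, -0.5, -0.8]
gripper_width: 0.0562
grip_force: 29.8
prev bottom centre [[ 504.1 -233.8  100. ]]
handle ends [[548.0, -227.0, 15.0], [504.0, -190.0, 15.0], [461.0, -143.0, 15.0]]
P [ 505.7 -250.2  134.3] [-0.03  -0.562 -0.827]
     296 297 298 299 300 301 302 303 304 305 306 307 308 309 310 311 312 313 314 315
176 124 148 175 190 186 187 182 158 111 105 107 109 109 108 108 108 109 111 116  94
177 119 132 164 183 189 209 162 119  95 125 111 107 110 109 109 109 111 115  93  53
178 180 130 132 148 164 147 118 100  63 101 123 111 110 109 108 111 113 107  54  36
179 151 127 158 163 118  87  95  78  47  58  83 137 113 109 109 112 104  61  35  36
180 121 118 140 129 136 104 113 103  60  47  49  86 122 123 113 118  75  37  36  39
181 125 120 123 115 134 124 111 109 107  75  49  62  81 123 120  83  44  36  39  39
182 130 127 130 129 131 134 113 106 115 111  85  52  33  66  92  47  37  37  40  39
183 132 133 133 133 134 137 106 102 110 119  82  33  22  22  46  36  38  39  39  39
184 132 133 1
[... 378 characters left out ...]
 117 105  62  29  37  41  38
189 137 137 135 136 136 129 115  95  98 100 104 108 107 111 116 105  64  35  37  38
190 135 135 136 137 136 133 134 110  98  99 103 106 107 108 110 114 105  58  31  35
191 136 137 137 137 136 136 139 135 122  98 100 103 106 108 109 110 114 103  77  32
192 138 139 139 137 136 135 139 139 137 131 106 104  99 104 107 110 111 113 109  86
193 140 140 142 139 137 137 139 139 139 139 131 135 117 128 131  86  86  82  90  94
194 134 142 106 144 144 140 139 139 138 138 141 145 132 121  88 122  68  61  66  70
195 216 130  70  99  96 144 140 139 139 140 101 163  95 111  77  89  41  37  37  47
196 184  95  44  58  45 108 139 141 140 166  95 100  43  64  53  36  30  31  32  36
```

Left jar edge is now vertical (col 302, rows 182–188): jar upright, but its centre appears ~13 mm towards +y of the pads' line. Lower gently to ~25 mm first, then shift.

```bash
python3 -m inch '[{"offset":[2.8,0,4.1],"turn":[0,0,0],"hand":1},{"offset":[5.6,0,8.3],"turn":[0,0,0],"hand":1},{"offset":[5.6,0,8.3],"turn":[0,0,0],"hand":1},{"offset":[5.6,0,8.3],"turn":[0,0,0],"hand":1},{"offset":[5.6,0,8.3],"turn":[0,0,0],"hand":1},{"offset":[5.6,0,8.3],"turn":[0,0,0],"hand":1},{"offset":[5.6,0,8.3],"turn":[0,0,0],"hand":1},{"offset":[2.8,0,4.1],"turn":[0,0,0],"hand":1},{"offset":[0,0,0],"turn":[0,0,0],"hand":1}]'
python3 -m inch '[{"offset":[-2,0,1.4],"turn":[0,0,0],"hand":1},{"offset":[-4.1,0,2.8],"turn":[0,0,0],"hand":1},{"offset":[-4.1,0,2.8],"turn":[0,0,0],"hand":1},{"offset":[-4.1,0,2.8],"turn":[0,0,0],"hand":1},{"offset":[-2,0,1.4],"turn":[0,0,0],"hand":1},{"offset":[0,0,0],"turn":[0,0,0],"hand":1}]'
python3 - <<'E'
from p import *
s=read_state();w=s["tcp_rot"];m=R.from_quat([w[1],w[2],w[3],w[0]]).as_matrix()
P=np.array(s["eef_pos"])*1e3-18.8*m[:,2];print("P",P.round(1),m.round(3).tolist())
i=imaging.camera("scene");cv2.imwrite("pics/scene6.png",i)
cv2.imwrite("pics/d6.png",cv2.resize(i[150:220,280:370],None,fx=8,fy=8,interpolation=0))
E
```

```text
t: 15.65
eef_pos: [0.5044, -0.2612, 0.0475]
tcp_rot: [0.202, 0.693, 0.658, -0.215]
contact_force: [0.2, 0.1, -0.7]
gripper_width: 0.0564
grip_force: 29.8
t: 16.15
eef_pos: [0.5039, -0.2828, 0.0497]
tcp_rot: [0.204, 0.693, 0.657, -0.215]
contact_force: [-0.5, -1.0, -1.3]
gripper_width: 0.0563
grip_force: 29.8
P [ 504.5 -272.2   65.2] [[0.045, 0.999, -0.03], [0.824, -0.054, -0.565], [-0.565, 0.001, -0.825]]
```

View pics/d6.png

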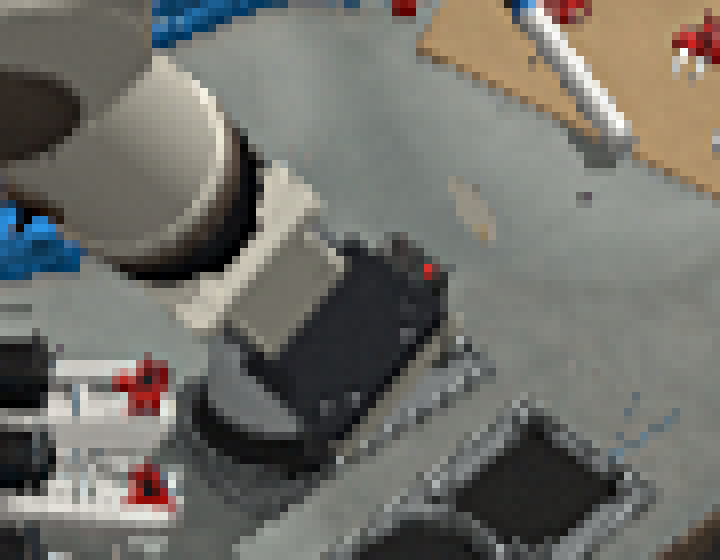

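```bash
python3 - <<'E'
from p import *
a=np.linspace(0,2*np.pi,181)
def ext(x,y,z,r):
    q=proj("scene",np.c_[x+r*np.cos(a),y+r*np.sin(a),0*a+z]/1e3);return q[q[:,0].argmin()].round(1),q[:,1].max().round(1)
for y in(-250,-258,-266): print(y,ext(504.5,y,28,29))
i=cv2.imread("pics/scene6.png").astype(int)
print("     "+" ".join(f"{c:3d}" for c in range(302,322)))
for r in range(192,208): print(r," ".join(f"{v:3d}" for v in i[r,302:322].sum(1)//3))
_,c,_=blob(masks(cv2.imread("pics/scene0.png"))["black"],(300,192,326,212));print(c.min(0),c.max(0))
E
```

```text
-250 (array([304.1, 198.7]), np.float64(205.0))
-258 (array([305.7, 197.6]), np.float64(203.9))
-266 (array([307.3, 196.5]), np.float64(202.7))
     302 303 304 305 306 307 308 309 310 311 312 313 314 315 316 317 318 319 320 321
192 136 135 125 108  98 104  63  54  56  94 134 113 114 105  54  33  36  38  38  39
193 138 138 139 135 104 106 105 103  47  52  83 127 107  63  38  36  39  42  39  40
194 139 137 140 142 105 103 113 121  71  33  23  83  74  38  36  40  40  38  39  40
195 139 139 141 144  99 100 108 118  47  22  23  31  37  35  38  39  38  39  38  40
196 140 144 146 126  94 101 105 112  78  22  21  27  27  29  36  39  39  39  39  39
197 148 106  99  73  94 101 102 110 108 104  44  25  28  28  32  41  40  40  40  40
198 109  66  64  40  96 100 103 106 111 116 106  42  22  28  30  39  40  39  38  38
199  69  72  53  28 101 102 102 104 106 109 116 102  64  24  31  38  39  38  31  36
200  73  68  37  15  72 106 105 103 106 106 109 114 108  58  33  38  40  37  85  64
201  77  75  24  14  29  76 106 106 107 106 108 109 113 105  64  35  35  29  73  51
202  72  90  23  16  15  32  66  93 112 114 109 111 111 114 106  65  34  32  43  39
203  65  73  40  16  18  14  19  45  67  89  94 114 115 116 120  74  46  38  39  39
204  59  55  85  25  18  18  17  17  21  42  46  65  63  65  66  39  39  31  30  25
205  79  57  62  63  20  17  20  19  18  17  16  14  15  11  14  16  36  31  28  69
206  74  70  46  53  83  35  19  19  20  21  22  19  21  20  19  18  37  34  30  45
207  80  72  62  56  70  55  64  30  14  15  15  17  20  21  19  23  24  26  29  39
[305 195] [323 209]
```

Jar bottom reads (504.5,-258) in the scene camera, well about -261: nudge and lower.

```bash
python3 -m inch '[{"offset":[-2,1,1.4],"turn":[0,0,0],"hand":1},{"offset":[2.3,0,3.3],"turn":[0,0,0],"hand":1},{"offset":[2.3,0,3.3],"turn":[0,0,0],"hand":1},{"offset":[2.3,0,3.3],"turn":[0,0,0],"hand":1},{"offset":[2.3,0,3.3],"turn":[0,0,0],"hand":1},{"offset":[1.7,0,2.5],"turn":[0,0,0],"hand":1},{"offset":[0,0,0],"turn":[0,0,0],"hand":1},{"offset":[0,0,0],"turn":[0,0,0],"hand":1}]'
python3 -m inch '[{"offset":[0.8,0,1.2],"turn":[0,0,0],"hand":1},{"offset":[0,0,0],"turn":[0,0,0],"hand":1},{"offset":[0.8,0,1.2],"turn":[0,0,0],"hand":1},{"offset":[0,0,0],"turn":[0,0,0],"hand":1}]'
```

```text
t: 16.87
eef_pos: [0.5049, -0.2835, 0.0296]
tcp_rot: [0.203, 0.693, 0.658, -0.214]
contact_force: [1.0, -0.1, -0.1]
gripper_width: 0.0561
grip_force: 29.8
t: 17.2
eef_pos: [0.5054, -0.2838, 0.0274]
tcp_rot: [0.204, 0.693, 0.658, -0.214]
contact_force: [-0.4, 0.1, 0.9]
gripper_width: 0.0561
grip_force: 29.8
```

```bash
for k in 1; do python3 -m inch '[{"offset":[0.6,0,0.9],"turn":[0,0,0],"hand":1},{"offset":[0,0,0],"turn":[0,0,0],"hand":1},{"offset":[0,0,0],"turn":[0,0,0],"hand":1}]'; done|grep -E "pos|force"
python3 -m inch '[{"offset":[0.6,0,0.9],"turn":[0,0,0],"hand":1},{"offset":[0,0,0],"turn":[0,0,0],"hand":1},{"offset":[0,0,0],"turn":[0,0,0],"hand":1}]'|grep -E "pos|force"
python3 -m inch '[{"offset":[0.6,0,0.9],"turn":[0,0,0],"hand":1},{"offset":[0,0,0],"turn":[0,0,0],"hand":1},{"offset":[0,0,0],"turn":[0,0,0],"hand":1}]'|grep -E "pos|force"
```

```text
eef_pos: [0.5055, -0.2837, 0.0273]
contact_force: [-2.4, 3.6, 6.8]
grip_force: 29.9
eef_pos: [0.5055, -0.2838, 0.0271]
contact_force: [-3.2, 5.7, 14.6]
grip_force: 29.9
eef_pos: [0.5055, -0.2839, 0.027]
contact_force: [-6.8, 7.2, 22.1]
grip_force: 30.0
```

```bash
python3 -m inch '[{"offset":[-0.9,0,-1.3],"turn":[0,0,0],"hand":1},{"offset":[0,0,0],"turn":[0,0,0],"hand":1},{"offset":[0,0,0],"turn":[0,0,0],"hand":1}]'|grep -E "pos|force"
python3 - <<'E'
from p import *
a=np.linspace(0,2*np.pi,181)
def ext(x,y,z,r):
    q=proj("scene",np.c_[x+r*np.cos(a),y+r*np.sin(a),0*a+z]/1e3);return q[q[:,0].argmin()].round(1),q[:,1].max().round(1)
for z in(3,8,13): print(z,[ext(505.5,y,z,29) for y in(-257,-261,-265)])
i=imaging.camera("scene");cv2.imwrite("pics/scene7.png",i)
i=i.astype(int)
print("     "+" ".join(f"{c:3d}" for c in range(300,326)))
for r in range(192,216): print(r," ".join(f"{v:3d}" for v in i[r,300:326].sum(1)//3))
E
```

```text
eef_pos: [0.5055, -0.2838, 0.0271]
contact_force: [-2.5, 4.3, 11.9]
grip_force: 29.9
3 [(array([305. , 202.3]), np.float64(208.6)), (array([305.8, 201.8]), np.float64(208.0)), (array([306.5, 201.2]), np.float64(207.4))]
8 [(array([305. , 201.4]), np.float64(207.6)), (array([305.8, 200.9]), np.float64(207.1)), (array([306.6, 200.3]), np.float64(206.5))]
13 [(array([305.1, 200.5]), np.float64(206.7)), (array([305.9, 199.9]), np.float64(206.1)), (array([306.7, 199.4]), np.float64(205.6))]
     300 301 302 303 304 305 306 307 308 309 310 311 312 313 314 315 316 317 318 319 320 321 322 323 324 325
192 133 136 175 173 186 183 189 183 138 103 106 107 107 108 108 107 110 112 105  54  33  37  41  38  38  38
193 126 148 189 187 185 189 189 144 108 106 104 108 109 107 108 108 111 118  65  36  35  38  38  39  41  41
194 140 141 163 188 189 184 157 113  93 125 109 107 107 108 109 112 116  83  36  33  37  38  38  40  38  38
195  95 139 141 159 178 141 116  80  70  95 130 110 107 109 110 115  93  43  34  38  40  40  38  39  39  37
196  44 108 143 104 112 101 102  88  64  55  95 129 112 110 115  92 
[... 1391 characters left out ...]
  43  45  30  10  37  36  69  62  47  90 100 115 118
210  82 231 119  84  87  83  58  64  81  68  68  59  55  58  54  63  67  76  53  66  67 101 107  99 119 123
211  69 153 109  82  86  90  81  71  75  89  63  71  74  75  73  77  72  67  49 110 116 124 117 114 119 121
212  62 140 184  95  85  89  88  87  62  66  81  76  78  68  81  60  59  69 118 132 131 123 120 120 117 115
213 156 117 140  87  86  85  87  90  81  80  72  72  67  62  67  46 124 125 140 131 122 120 121 126 121 119
214 224 156 118  86  84  88  86  89  88  90  83  70  59  64  71 122 143 138 138 131 120 115 116 121 120 121
215 156 124  98  85  85  87  89  89  87  89  88  85  82  77 128 144 142 137 137 134 126 123 118 119 124 121
```

Jar looks upright in the well (left edge col 305.5 vertical, bottom row ~207.6 ≈ floor). Release.

```bash
python3 -m inch '[{"offset":[0,0,0],"turn":[0,0,0],"hand":0},{"offset":[0,0,0],"turn":[0,0,0],"hand":-0.3},{"offset":[0,0,0],"turn":[0,0,0],"hand":-0.4},{"offset":[0,0,0],"turn":[0,0,0],"hand":-0.6},{"offset":[0,0,0],"turn":[0,0,0],"hand":-1},{"offset":[0,0,0],"turn":[0,0,0],"hand":-1},{"offset":[0,0,0],"turn":[0,0,0],"hand":-1},{"offset":[0,0,0],"turn":[0,0,0],"hand":-1}]'
python3 -m inch '[{"offset":[0,0,-10],"turn":[0,0,0],"hand":-1},{"offset":[0,0,-15],"turn":[0,0,0],"hand":-1},{"offset":[0,0,-20],"turn":[0,0,0],"hand":-1},{"offset":[0,0,-25],"turn":[0,0,0],"hand":-1},{"offset":[0,0,-25],"turn":[0,0,0],"hand":-1},{"offset":[0,0,-25],"turn":[0,0,0],"hand":-1},{"offset":[0,0,-25],"turn":[0,0,0],"hand":-1},{"offset":[0,0,-20],"turn":[0,0,0],"hand":-1},{"offset":[0,0,0],"turn":[0,0,0],"hand":-1}]'
python3 - <<'E'
from h import *
a,b=[imaging.camera(n) for n in("scene","top")];cv2.imwrite("pics/scene8.png",a);cv2.imwrite("pics/top8.png",b)
for n,i,bx in(("scene",a,(295,160,335,205)),("top",b,(310,195,345,225))):
    c,k,ar=blob(masks(i)["blue"],bx);print(n,c.round(1),ar,k.min(0),k.max(0),(plane(n,c,.073)*1e3).round(1))
cv2.imwrite("pics/d7.png",cv2.resize(a[150:230,270:370],None,fx=7,fy=7,interpolation=2))
E
```

```text
t: 18.92
eef_pos: [0.505, -0.2838, 0.0253]
tcp_rot: [0.203, 0.693, 0.658, -0.214]
contact_force: [0.5, -0.7, -0.2]
gripper_width: 0.0907
grip_force: 0.0
t: 19.67
eef_pos: [0.5129, -0.1871, 0.1656]
tcp_rot: [0.206, 0.692, 0.659, -0.211]
contact_force: [0.2, 0.1, -0.5]
gripper_width: 0.0915
grip_force: 0.0
scene [315.2 191.2] 158 [307 183] [322 197] [[ 495.9 -252.    73. ]]
top [328.9 212.7] 180 [322 205] [336 220] [[ 504.9 -254.7   73. ]]
```

View pics/d7.png

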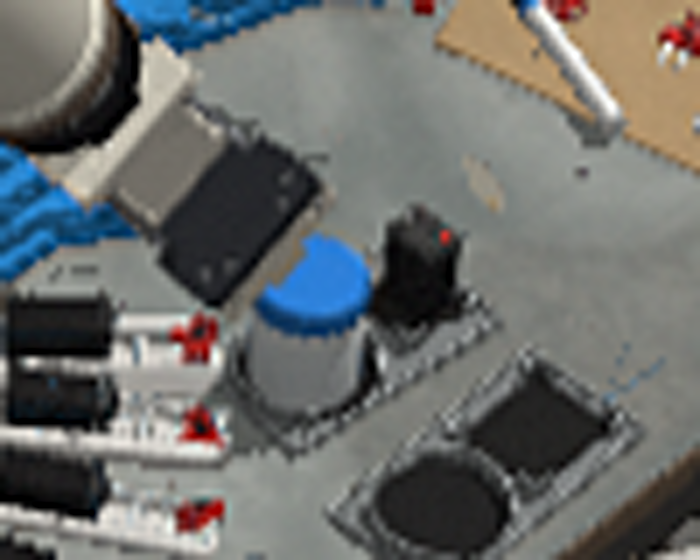

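Jar stands upright in its well (lid at scene (315,191)), battery in pocket. Straighten the tool and go to the reel.

```bash
python3 -m inch '[{"offset":[0,0,-10],"turn":[0,0.1,0],"hand":-1},{"offset":[0,0,-10],"turn":[0,0.1,0],"hand":-1},{"offset":[0,0,0],"turn":[0,0.1,0],"hand":-1},{"offset":[0,0,0],"turn":[0,0.1,0],"hand":-1},{"offset":[0,0,0],"turn":[0,0.1,0],"hand":-1},{"offset":[0,0,0],"turn":[0,0.1,0],"hand":-1},{"offset":[0,0,0],"turn":[0,0,-0.1],"hand":-1},{"offset":[0,0,0],"turn":[0,0,0],"hand":-1},{"offset":[0,0,0],"turn":[0,0,0],"hand":-1}]'
python3 g.py 400 268.5 180 2.9
```

```text
t: 20.52
eef_pos: [0.5092, -0.1809, 0.1774]
tcp_rot: [-0.001, 0.691, 0.722, -0.0]
contact_force: [0.7, 0.2, -0.8]
gripper_width: 0.092
grip_force: 0.0
t 20.52 pos [ 509.2 -180.9  177.4] ydir 2.5 tilt [-0.002  0.001 -1.   ] offset [453.8 -89.5  -1.9] | turn z -0.007 or -0.007 | w 92.0 F 0.0 q [ 0.93  0.45 -0.8   1.86  0.38  0.99  0.01]
```

```bash
python3 -m inch '[{"offset":[32.4,-6.4,0],"turn":[0,0,-0.007],"hand":-1},{"offset":[32.4,-6.4,0],"turn":[0,0,0],"hand":-1},{"offset":[32.4,-6.4,0],"turn":[0,0,0],"hand":-1},{"offset":[32.4,-6.4,0],"turn":[0,0,0],"hand":-1},{"offset":[32.4,-6.4,0],"turn":[0,0,0],"hand":-1},{"offset":[32.4,-6.4,0],"turn":[0,0,0],"hand":-1},{"offset":[32.4,-6.4,0],"turn":[0,0,0],"hand":-1}]' >/dev/null
python3 -m inch '[{"offset":[32.4,-6.4,0],"turn":[0,0,0],"hand":-1},{"offset":[32.4,-6.4,0],"turn":[0,0,0],"hand":-1},{"offset":[32.4,-6.4,0],"turn":[0,0,0],"hand":-1},{"offset":[32.4,-6.4,0],"turn":[0,0,0],"hand":-1},{"offset":[32.4,-6.4,0],"turn":[0,0,0],"hand":-1},{"offset":[32.4,-6.4,0],"turn":[0,0,0],"hand":-1},{"offset":[32.4,-6.4,0],"turn":[0,0,0],"hand":-1},{"offset":[0,0,0],"turn":[0,0,0],"hand":-1},{"offset":[0,0,0],"turn":[0,0,0],"hand":-1}]' >/dev/null
python3 g.py 400 268.5 100 2.9
python3 - <<'E'
from h import *
i=imaging.camera("top");cv2.imwrite("pics/top9.png",i);j=cv2.imread("pics/top0.png")
bx=(310,195,345,225)
c,k,ar=blob(masks(i)["blue"],bx);print("jar top",c.round(1),ar,k.min(0),k.max(0),(plane("top",c,.07)*1e3).round(1))
c0,k0,_=blob(masks(j)["blue"],(210,232,234,254));print("orig",k0.min(0),k0.max(0),(plane("top",c0,.07)*1e3).round(1))
E
```

```text
t 21.85 pos [393.8 270.8 178.5] ydir 3.5 tilt [-0.  0. -1.] offset [-2.7  6.  78.5] | turn z 0.01 or 0.01 | w 91.9 F 0.0 q [ 0.16  0.37 -0.97  2.01  0.37  0.95 -0.94]
jar top [328.9 212.7] 180 [322 205] [336 220] [[ 505.6 -255.1   70. ]]
orig [214 236] [229 251] [[388.3 162.9  70. ]]
```

```bash
python3 -m inch '[{"offset":[-2.7,6,10],"turn":[0,0,0.01],"hand":-1},{"offset":[0,0,25],"turn":[0,0,0],"hand":-1},{"offset":[0,0,25],"turn":[0,0,0],"hand":-1},{"offset":[0,0,25],"turn":[0,0,0],"hand":-1},{"offset":[0,0,25],"turn":[0,0,0],"hand":-1},{"offset":[0,0,15],"turn":[0,0,0],"hand":-1},{"offset":[0,0,0],"turn":[0,0,0],"hand":-1},{"offset":[0,0,0],"turn":[0,0,0],"hand":-1}]' >/dev/null
python3 g.py 400 268.5 5 2.9
```

```text
t 22.57 pos [402.2 263.6  52.6] ydir 2.4 tilt [-0.002 -0.002 -1.   ] offset [ 5.  -1.8 47.6] | turn z -0.008 or -0.008 | w 91.9 F 0.0 q [ 0.01  0.57 -0.78  2.08  0.61  0.73 -1.13]
```

```bash
python3 -m inch '[{"offset":[5,-1.8,10],"turn":[0,0,0],"hand":-1},{"offset":[0,0,12],"turn":[0,0,0],"hand":-1},{"offset":[0,0,12],"turn":[0,0,0],"hand":-1},{"offset":[0,0,9],"turn":[0,0,0],"hand":-1},{"offset":[0,0,4],"turn":[0,0,0],"hand":-1},{"offset":[0,0,0],"turn":[0,0,0],"hand":-1},{"offset":[0,0,0],"turn":[0,0,0],"hand":-1}]' >/dev/null
python3 g.py 400 268.5 5 2.9
```

```text
t 23.15 pos [400.3 270.2   6.6] ydir 2.6 tilt [-0. -0. -1.] offset [-1.7 -0.4  1.6] | turn z -0.006 or -0.006 | w 91.9 F 0.0 q [-0.07  0.65 -0.7   2.09  0.7   0.65 -1.21]
```

```bash
python3 -m inch '[{"offset":[-1.7,0,1.5],"turn":[0,0,0],"hand":-1},{"offset":[0,0,0],"turn":[0,0,0],"hand":1},{"offset":[0,0,0],"turn":[0,0,0],"hand":1},{"offset":[0,0,0],"turn":[0,0,0],"hand":1},{"offset":[0,0,0],"turn":[0,0,0],"hand":1},{"offset":[0,0,0],"turn":[0,0,0],"hand":1},{"offset":[0,0,0],"turn":[0,0,0],"hand":1},{"offset":[0,0,0],"turn":[0,0,0],"hand":1},{"offset":[0,0,0],"turn":[0,0,0],"hand":1},{"offset":[0,0,0],"turn":[0,0,0],"hand":1}]'
python3 g.py 400 268.5 105 2.9
```

```text
t: 23.98
eef_pos: [0.4006, 0.2687, 0.0053]
tcp_rot: [0.0, 0.691, 0.723, 0.0]
contact_force: [-0.5, 0.1, 0.9]
gripper_width: 0.0533
grip_force: 30.0
t 23.98 pos [400.6 268.7   5.3] ydir 2.6 tilt [ 0.  0. -1.] offset [ -0.1  -0.6 -99.7] | turn z -0.006 or -0.006 | w 53.3 F 30.0 q [-0.07  0.65 -0.7   2.09  0.7   0.65 -1.21]
```

```bash
python3 -m inch '[{"offset":[0,0,-4],"turn":[0,0,0],"hand":1},{"offset":[0,0,-8],"turn":[0,0,0],"hand":1},{"offset":[0,0,-12],"turn":[0,0,0],"hand":1},{"offset":[0,0,-14],"turn":[0,0,0],"hand":1},{"offset":[0,0,-14],"turn":[0,0,0],"hand":1},{"offset":[0,0,-14],"turn":[0,0,0],"hand":1},{"offset":[0,0,-10],"turn":[0,0,0],"hand":1},{"offset":[0,0,-4],"turn":[0,0,0],"hand":1},{"offset":[0,0,0],"turn":[0,0,0],"hand":1},{"offset":[0,0,0],"turn":[0,0,0],"hand":1}]' >/dev/null
python3 g.py 394.8 -240.8 85 2.9
```

```text
t 24.82 pos [400.6 268.3  85.3] ydir 2.6 tilt [ 0. -0. -1.] offset [-5.083e+02 -2.850e+01  4.000e-01] | turn z -0.006 or -0.006 | w 53.4 F 30.0 q [ 0.04  0.52 -0.84  2.07  0.55  0.79 -1.09]
```

The gripper body (z = tip+66) would hit the jar (76 mm) when placing the reel at this grip height, so set the reel back and regrip 9 mm higher.

```bash
python3 -m inch '[{"offset":[0,0,8],"turn":[0,0,0],"hand":1},{"offset":[0,0,14],"turn":[0,0,0],"hand":1},{"offset":[0,0,14],"turn":[0,0,0],"hand":1},{"offset":[0,0,14],"turn":[0,0,0],"hand":1},{"offset":[0,0,12],"turn":[0,0,0],"hand":1},{"offset":[0,0,9],"turn":[0,0,0],"hand":1},{"offset":[0,0,5],"turn":[0,0,0],"hand":1},{"offset":[0,0,3],"turn":[0,0,0],"hand":1},{"offset":[0,0,0],"turn":[0,0,0],"hand":1},{"offset":[0,0,0.6],"turn":[0,0,0],"hand":1}]'
python3 -m inch '[{"offset":[0,0,0],"turn":[0,0,0],"hand":0},{"offset":[0,0,0],"turn":[0,0,0],"hand":-0.3},{"offset":[0,0,0],"turn":[0,0,0],"hand":-0.3},{"offset":[0,0,-4],"turn":[0,0,0],"hand":-0.3},{"offset":[0,0,-5],"turn":[0,0,0],"hand":-0.3},{"offset":[0,0,0],"turn":[0,0,0],"hand":-0.3},{"offset":[0,0,0],"turn":[0,0,0],"hand":-0.3}]'
python3 g.py 400.5 268.5 14.5 2.9
```

```text
t: 25.65
eef_pos: [0.4007, 0.269, 0.0058]
tcp_rot: [0.0, 0.691, 0.723, 0.0]
contact_force: [-0.0, -0.5, -2.8]
gripper_width: 0.0536
grip_force: 30.0
t: 26.23
eef_pos: [0.401, 0.2689, 0.0153]
tcp_rot: [0.0, 0.691, 0.723, 0.001]
contact_force: [0.8, -0.0, -0.6]
gripper_width: 0.0595
grip_force: 0.0
t 26.23 pos [401.  268.9  15.3] ydir 2.6 tilt [ 0.001  0.001 -1.   ] offset [-0.4 -0.5  0.7] | turn z -0.006 or -0.006 | w 59.5 F 0.0 q [-0.06  0.63 -0.72  2.09  0.68  0.66 -1.2 ]
```

Now grip at tip ≈ 14.5 and lift, then check the hang.

```bash
python3 -m inch '[{"offset":[0,0,0.8],"turn":[0,0,0],"hand":1},{"offset":[0,0,0],"turn":[0,0,0],"hand":1},{"offset":[0,0,0],"turn":[0,0,0],"hand":1},{"offset":[0,0,0],"turn":[0,0,0],"hand":1}]'
python3 -m inch '[{"offset":[0,0,-4],"turn":[0,0,0],"hand":1},{"offset":[0,0,-8],"turn":[0,0,0],"hand":1},{"offset":[0,0,-12],"turn":[0,0,0],"hand":1},{"offset":[0,0,-14],"turn":[0,0,0],"hand":1},{"offset":[0,0,-14],"turn":[0,0,0],"hand":1},{"offset":[0,0,-14],"turn":[0,0,0],"hand":1},{"offset":[0,0,-10],"turn":[0,0,0],"hand":1},{"offset":[0,0,-4],"turn":[0,0,0],"hand":1},{"offset":[0,0,0],"turn":[0,0,0],"hand":1},{"offset":[0,0,0],"turn":[0,0,0],"hand":1}]'
python3 g.py 394.8 -240.8 95 2.9
```

```text
t: 26.57
eef_pos: [0.4007, 0.2686, 0.0139]
tcp_rot: [0.0, 0.691, 0.723, 0.0]
contact_force: [-0.3, -0.8, 2.1]
gripper_width: 0.0531
grip_force: 30.0
t: 27.4
eef_pos: [0.4006, 0.2683, 0.0939]
tcp_rot: [0.0, 0.691, 0.723, 0.0]
contact_force: [0.1, -0.2, -1.4]
gripper_width: 0.0534
grip_force: 30.0
t 27.4 pos [400.6 268.3  93.9] ydir 2.6 tilt [ 0. -0. -1.] offset [-508.3  -28.5   -1. ] | turn z -0.006 or -0.006 | w 53.4 F 30.0 q [ 0.05  0.51 -0.85  2.06  0.53  0.8  -1.07]
```

```bash
python3 -m inch '[{"offset":[-8,-0.4,0],"turn":[0,0,0],"hand":1},{"offset":[-16,-0.9,0],"turn":[0,0,0],"hand":1},{"offset":[-24,-1.3,0],"turn":[0,0,0],"hand":1},{"offset":[-24,-1.3,0],"turn":[0,0,0],"hand":1},{"offset":[-24,-1.3,0],"turn":[0,0,0],"hand":1},{"offset":[-24,-1.3,0],"turn":[0,0,0],"hand":1},{"offset":[-24,-1.3,0],"turn":[0,0,0],"hand":1},{"offset":[-24,-1.3,0],"turn":[0,0,0],"hand":1},{"offset":[-24,-1.3,0],"turn":[0,0,0],"hand":1},{"offset":[-24,-1.3,0],"turn":[0,0,0],"hand":1}]' >/dev/null
python3 -m inch '[{"offset":[-24,-1.4,0],"turn":[0,0,0],"hand":1},{"offset":[-24,-1.4,0],"turn":[0,0,0],"hand":1},{"offset":[-24,-1.4,0],"turn":[0,0,0],"hand":1},{"offset":[-24,-1.4,0],"turn":[0,0,0],"hand":1},{"offset":[-24,-1.4,0],"turn":[0,0,0],"hand":1},{"offset":[-24,-1.4,0],"turn":[0,0,0],"hand":1},{"offset":[-24,-1.4,0],"turn":[0,0,0],"hand":1},{"offset":[-24,-1.4,0],"turn":[0,0,0],"hand":1},{"offset":[-24,-1.4,0],"turn":[0,0,0],"hand":1},{"offset":[-24,-1.4,0],"turn":[0,0,0],"hand":1}]' >/dev/null
python3 -m inch '[{"offset":[-20,-1.1,0],"turn":[0,0,0],"hand":1},{"offset":[-14,-0.8,0],"turn":[0,0,0],"hand":1},{"offset":[-9,-0.5,0],"turn":[0,0,0],"hand":1},{"offset":[-6,-0.3,0],"turn":[0,0,0],"hand":1},{"offset":[-3,-0.2,0],"turn":[0,0,0],"hand":1},{"offset":[0,0,0],"turn":[0,0,0],"hand":1},{"offset":[0,0,0],"turn":[0,0,0],"hand":1}]' >/dev/null
python3 g.py 394.8 -240.8 18 2.9
python3 - <<'E'
from h import *
i=imaging.camera("scene");cv2.imwrite("pics/scene10.png",i)
cv2.imwrite("pics/d8.png",cv2.resize(i[160:250,290:400],None,fx=7,fy=6.6,interpolation=2))
E
```

```text
t 29.65 pos [ 394.7 -239.2   93.7] ydir 2.6 tilt [-0.     0.001 -1.   ] offset [-1.7  0.  75.7] | turn z -0.004 or -0.004 | w 53.6 F 30.0 q [ 1.16  0.45 -0.8   2.11  0.47  0.76  0.11]
```

View pics/d8.png

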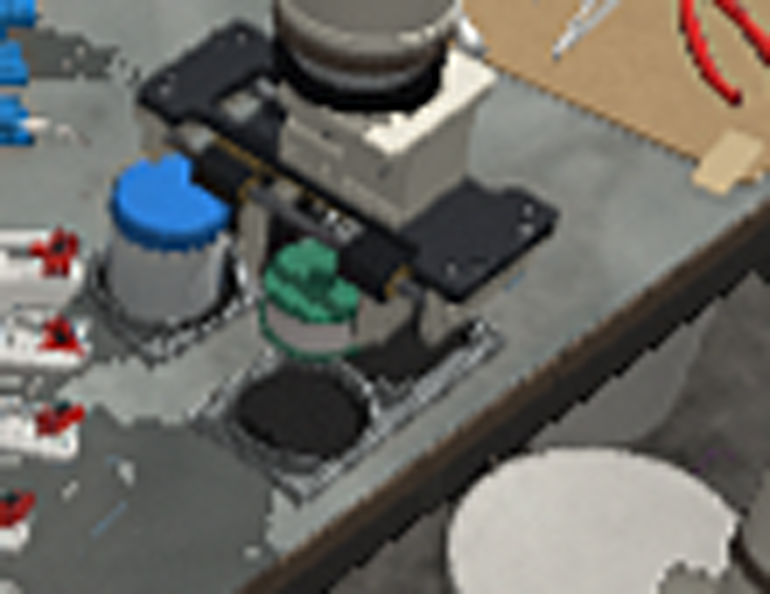

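Reel hangs level, directly above its well (cols ≈334 vs 333). Lower it.

```bash
python3 -m inch '[{"offset":[-1.5,0,6],"turn":[0,0,-0.004],"hand":1},{"offset":[0,0,12],"turn":[0,0,0],"hand":1},{"offset":[0,0,14],"turn":[0,0,0],"hand":1},{"offset":[0,0,12],"turn":[0,0,0],"hand":1},{"offset":[0,0,9],"turn":[0,0,0],"hand":1},{"offset":[0,0,6],"turn":[0,0,0],"hand":1},{"offset":[0,0,0],"turn":[0,0,0],"hand":1},{"offset":[0,0,0],"turn":[0,0,0],"hand":1}]'
python3 g.py 394.8 -240.8 17 2.9
```

```text
t: 30.37
eef_pos: [0.3949, -0.2412, 0.0345]
tcp_rot: [-0.0, 0.689, 0.724, 0.0]
contact_force: [-0.4, -0.0, -1.7]
gripper_width: 0.0532
grip_force: 30.0
t 30.37 pos [ 394.9 -241.2   34.5] ydir 2.8 tilt [-0.     0.001 -1.   ] offset [ 0.4 -0.  17.5] | turn z -0.001 or -0.001 | w 53.2 F 30.0 q [ 1.08  0.56 -0.7   2.13  0.6   0.66  0.01]
```

```bash
python3 -m inch '[{"offset":[0,0,5],"turn":[0,0,0],"hand":1},{"offset":[0,0,5],"turn":[0,0,0],"hand":1},{"offset":[0,0,4],"turn":[0,0,0],"hand":1},{"offset":[0,0,2],"turn":[0,0,0],"hand":1},{"offset":[0,0,0],"turn":[0,0,0],"hand":1},{"offset":[0,0,0],"turn":[0,0,0],"hand":1}]'|grep -E "pos|force"
python3 -m inch '[{"offset":[0,0,1],"turn":[0,0,0],"hand":1},{"offset":[0,0,0],"turn":[0,0,0],"hand":1},{"offset":[0,0,0],"turn":[0,0,0],"hand":1}]'|grep -E "pos|force"
python3 -m inch '[{"offset":[0,0,0.7],"turn":[0,0,0],"hand":1},{"offset":[0,0,0],"turn":[0,0,0],"hand":1},{"offset":[0,0,0],"turn":[0,0,0],"hand":1}]'|grep -E "pos|force"
```

```text
eef_pos: [0.3948, -0.2416, 0.0187]
contact_force: [-0.8, -0.9, -2.0]
grip_force: 30.0
eef_pos: [0.395, -0.2417, 0.0179]
contact_force: [0.3, 0.8, -2.1]
grip_force: 30.0
eef_pos: [0.3949, -0.2417, 0.0171]
contact_force: [1.0, 0.5, -2.7]
grip_force: 30.0
```

```bash
python3 -m inch '[{"offset":[0,0,0.8],"turn":[0,0,0],"hand":1},{"offset":[0,0,0],"turn":[0,0,0],"hand":1},{"offset":[0,0,0],"turn":[0,0,0],"hand":1}]'|grep -E "pos|force"
python3 -m inch '[{"offset":[0,0,0],"turn":[0,0,0],"hand":0},{"offset":[0,0,0],"turn":[0,0,0],"hand":-0.3},{"offset":[0,0,0],"turn":[0,0,0],"hand":-0.5},{"offset":[0,0,0],"turn":[0,0,0],"hand":-0.5},{"offset":[0,0,-10],"turn":[0,0,0],"hand":-0.5},{"offset":[0,0,-20],"turn":[0,0,0],"hand":-1},{"offset":[0,0,-25],"turn":[0,0,0],"hand":-1},{"offset":[0,0,-25],"turn":[0,0,0],"hand":-1},{"offset":[0,0,-25],"turn":[0,0,0],"hand":-1},{"offset":[0,0,-25],"turn":[0,0,0],"hand":-1}]'
python3 g.py 407.5 382.7 150 78
```

```text
eef_pos: [0.395, -0.2417, 0.0168]
contact_force: [-1.6, 0.8, 5.0]
grip_force: 30.0
t: 32.45
eef_pos: [0.3948, -0.2412, 0.148]
tcp_rot: [-0.0, 0.689, 0.724, 0.0]
contact_force: [0.4, -1.1, -0.1]
gripper_width: 0.0911
grip_force: 0.0
t 32.45 pos [ 394.8 -241.2  148. ] ydir 2.8 tilt [-0.  0. -1.] offset [622.5  43.7  -1.8] | turn z -1.312 or -1.312 | w 91.1 F 0.0 q [ 1.25  0.37 -0.88  2.07  0.37  0.87  0.2 ]
```

Reel placed. On to the board (tool leaned 0.12 rad for jar clearance at placing, grip 5 mm off-centre).

```bash
python3 -m inch '[{"offset":[32,2.3,0],"turn":[0,0,0],"hand":-1},{"offset":[32,2.3,0],"turn":[0,0,0],"hand":-1},{"offset":[32,2.3,0],"turn":[0,0,0],"hand":-1},{"offset":[32,2.3,0],"turn":[0,0,0],"hand":-1},{"offset":[32,2.3,0],"turn":[0,0,0],"hand":-1},{"offset":[32,2.3,0],"turn":[0,0,0],"hand":-1},{"offset":[32,2.3,0],"turn":[0,0,0],"hand":-1},{"offset":[32,2.3,0],"turn":[0,0,0],"hand":-1},{"offset":[32,2.3,0],"turn":[0,0,0],"hand":-1},{"offset":[32,2.3,0],"turn":[0,0,0],"hand":-1}]' >/dev/null
python3 -m inch '[{"offset":[32,2.3,0],"turn":[0,0,0],"hand":-1},{"offset":[32,2.3,0],"turn":[0,0,0],"hand":-1},{"offset":[32,2.3,0],"turn":[0,0,0],"hand":-1},{"offset":[32,2.3,0],"turn":[0,0,0],"hand":-1},{"offset":[32,2.3,0],"turn":[0,0,0],"hand":-1},{"offset":[32,2.3,0],"turn":[0,0,0],"hand":-1},{"offset":[32,2.3,0],"turn":[0,0,0],"hand":-1},{"offset":[32,2.3,0],"turn":[0,0,0],"hand":-1},{"offset":[32,2.3,0],"turn":[0,0,0],"hand":-1}]' >/dev/null
python3 -m inch '[{"offset":[0,0,0],"turn":[0,0,-0.11],"hand":-1},{"offset":[0,0,0],"turn":[0,0,-0.11],"hand":-1},{"offset":[0,0,0],"turn":[0,0,-0.11],"hand":-1},{"offset":[0,0,0],"turn":[0,0,-0.11],"hand":-0.5},{"offset":[0,0,0],"turn":[0,0,-0.11],"hand":-0.4},{"offset":[0,0,0],"turn":[0,0,-0.11],"hand":-0.4},{"offset":[0,0,0],"turn":[0,0,-0.11],"hand":-0.4},{"offset":[0,0,0],"turn":[0,0,-0.11],"hand":-0.4},{"offset":[0,0,0],"turn":[0,0,-0.11],"hand":-0.4},{"offset":[0,0,0],"turn":[0,0,-0.11],"hand":-0.4}]' >/dev/null
python3 -m inch '[{"offset":[0,0,0],"turn":[0,0,-0.11],"hand":-0.4},{"offset":[0,0,0],"turn":[0,0,-0.1],"hand":-0.4},{"offset":[0,0,0],"turn":[0,0,0],"hand":-0.4},{"offset":[0,0,0],"turn":[0,0,0],"hand":-0.4}]' >/dev/null
python3 g.py 412.4 381.6 60 78
python3 - <<'E'
from h import *
a=cv2.imread("pics/top9.png");b=cv2.imread("pics/scene4.png")
for n,i,bx in(("scene",b,(165,315,195,348)),("top",a,(158,230,180,254))):
    c,k,_=blob(masks(i)["green"],bx);r=cv2.minAreaRect((plane(n,k,.012)*1e3)[:,:2].astype(np.float32));print(n,(plane(n,c,.012)*1e3).round(1),r)
E
```

```text
t 35.2 pos [408.7 367.6 146.6] ydir 77.7 tilt [-0.  0. -1.] offset [-0.7 14.4 86.6] | turn z -0.005 or -0.005 | w 64.5 F 0.0 q [ 0.08  0.72 -1.2   1.86  0.75  1.11 -0.05]
scene [[405.5 383.   12. ]] ((406.0382995605469, 382.7716369628906), (40.96330642700195, 55.26709747314453), 78.29413604736328)
top [[396.7 387.2  12. ]] ((406.104736328125, 381.892333984375), (42.18938446044922, 52.31382751464844), 79.12364959716797)
```

```bash
python3 -m inch '[{"offset":[-0.7,14.4,20],"turn":[0,0,-0.005],"hand":-0.4},{"offset":[0,0,25],"turn":[0,0,0],"hand":-0.4},{"offset":[0,0,25],"turn":[0,0,0],"hand":-0.4},{"offset":[0,0,16],"turn":[0,0,0],"hand":-0.4},{"offset":[0,0,0],"turn":[0,0.06,0],"hand":-0.4},{"offset":[0,0,0],"turn":[0,0.06,0],"hand":-0.4},{"offset":[0,0,0],"turn":[0,0,0],"hand":-0.4},{"offset":[0,0,0],"turn":[0,0,0],"hand":-0.4}]' >/dev/null
python3 g.py 412 381.6 5.5 78
```

```text
t 35.87 pos [413.4 381.4  60.1] ydir 77.9 tilt [-0.116  0.025 -0.993] offset [-5.1 -0.1 54.4] | turn z -0.001 or -0.001 | w 64.2 F 0.0 q [ 0.04  0.9  -1.11  1.81  0.8   1.05 -0.01]
```

```bash
python3 -m inch '[{"offset":[-1.3,0,14],"turn":[0,0,0],"hand":-0.4},{"offset":[-1.3,0,14],"turn":[0,0,0],"hand":-0.4},{"offset":[-1.3,0,14],"turn":[0,0,0],"hand":-0.4},{"offset":[-1,0,8],"turn":[0,0,0],"hand":-0.4},{"offset":[-0.2,0,3],"turn":[0,0,0],"hand":-0.4},{"offset":[0,0,0],"turn":[0,0,0],"hand":-0.4},{"offset":[0,0,0],"turn":[0,0,0],"hand":-0.4}]' >/dev/null
python3 g.py 412 381.6 5.5 78
```

```text
t 36.45 pos [410.8 382.3   7. ] ydir 78.2 tilt [-0.117  0.025 -0.993] offset [-1.4 -0.4  1.4] | turn z 0.003 or 0.003 | w 64.3 F 0.0 q [-0.    0.96 -1.04  1.83  0.87  0.98 -0.05]
```

```bash
python3 -m inch '[{"offset":[-1,0,1.4],"turn":[0,0,0],"hand":-0.4},{"offset":[0,0,0],"turn":[0,0,0],"hand":1},{"offset":[0,0,0],"turn":[0,0,0],"hand":1},{"offset":[0,0,0],"turn":[0,0,0],"hand":1},{"offset":[0,0,0],"turn":[0,0,0],"hand":1},{"offset":[0,0,0],"turn":[0,0,0],"hand":1},{"offset":[0,0,0],"turn":[0,0,0],"hand":1},{"offset":[0,0,0],"turn":[0,0,0],"hand":1},{"offset":[0,0,0],"turn":[0,0,0],"hand":1}]'
python3 g.py 412 381.6 5.5 78
```

```text
t: 37.2
eef_pos: [0.4122, 0.3819, 0.0058]
tcp_rot: [-0.059, 0.103, 0.993, 0.006]
contact_force: [0.3, -0.4, 1.5]
gripper_width: 0.0404
grip_force: 30.0
t 37.2 pos [412.2 381.9   5.8] ydir 78.1 tilt [-0.117  0.025 -0.993] offset [ 0.1 -0.3  0.3] | turn z 0.003 or 0.003 | w 40.4 F 30.0 q [-0.    0.97 -1.04  1.83  0.87  0.98 -0.05]
```

```bash
python3 -m inch '[{"offset":[0.5,0,-4],"turn":[0,0,0],"hand":1},{"offset":[1,0,-8],"turn":[0,0,0],"hand":1},{"offset":[1.5,0,-12.5],"turn":[0,0,0],"hand":1},{"offset":[1.8,0,-15],"turn":[0,0,0],"hand":1},{"offset":[1.8,0,-15],"turn":[0,0,0],"hand":1},{"offset":[1.8,0,-15],"turn":[0,0,0],"hand":1},{"offset":[1.2,0,-10],"turn":[0,0,0],"hand":1},{"offset":[0,0,0],"turn":[0,0,0],"hand":1}]'
python3 -m inch '[{"offset":[0,0,0],"turn":[-0.0072,0,0.059],"hand":1},{"offset":[0,0,0],"turn":[-0.0143,0,0.1185],"hand":1},{"offset":[0,0,0],"turn":[-0.0143,0,0.1185],"hand":1},{"offset":[0,0,0],"turn":[-0.0143,0,0.1185],"hand":1},{"offset":[0,0,0],"turn":[-0.0143,0,0.1185],"hand":1},{"offset":[0,0,0],"turn":[-0.0143,0,0.1185],"hand":1},{"offset":[0,0,0],"turn":[-0.0143,0,0.1185],"hand":1},{"offset":[0,0,0],"turn":[-0.0143,0,0.1185],"hand":1},{"offset":[0,0,0],"turn":[-0.0143,0,0.1185],"hand":1},{"offset":[0,0,0],"turn":[-0.0143,0,0.1185],"hand":1}]' >/dev/null
python3 -m inch '[{"offset":[0,0,0],"turn":[-0.0143,0,0.1185],"hand":1},{"offset":[0,0,0],"turn":[-0.0072,0,0.059],"hand":1},{"offset":[0,0,0],"turn":[0,0,0],"hand":1},{"offset":[0,0,0],"turn":[0,0,0],"hand":1}]' >/dev/null
python3 g.py 398 -319.3 90 2.9
python3 - <<'E'
from h import *
i=imaging.camera("scene");cv2.imwrite("pics/scene11.png",i)
c,k,ar=blob(masks(i)["green"],(120,270,240,345));print(c,ar,k.min(0),k.max(0))
r=cv2.minAreaRect((plane("scene",k,.092)*1e3)[:,:2].astype(np.float32));print((plane("scene",c,.092)*1e3).round(1),r)
E
```

```text
t: 37.87
eef_pos: [0.4131, 0.3832, 0.0888]
tcp_rot: [-0.058, 0.103, 0.993, 0.008]
contact_force: [0.1, -0.0, -0.3]
gripper_width: 0.0403
grip_force: 30.0
t 39.03 pos [411.8 381.6  85.6] ydir 3.1 tilt [-0.006  0.119 -0.993] offset [-693.6  -51.6  -87.7] | turn z 0.003 or 0.003 | w 40.2 F 30.0 q [-0.06  0.63 -0.87  1.94  0.56  0.76 -1.16]
[170.24468085 321.36170213] 94 [163 315] [178 327]
[[407.7 402.5  92. ]] ((409.403564453125, 401.1812744140625), (38.965538024902344, 24.14948081970215), 9.933984756469727)
```

```bash
python3 -m inch '[{"offset":[-10,-0.7,-1.3],"turn":[0,0,0],"hand":1},{"offset":[-20,-1.5,-2.5],"turn":[0,0,0],"hand":1},{"offset":[-30.2,-2.2,-3.8],"turn":[0,0,0],"hand":1},{"offset":[-30.2,-2.2,-3.8],"turn":[0,0,0],"hand":1},{"offset":[-30.2,-2.2,-3.8],"turn":[0,0,0],"hand":1},{"offset":[-30.2,-2.2,-3.8],"turn":[0,0,0],"hand":1},{"offset":[-30.2,-2.2,-3.8],"turn":[0,0,0],"hand":1},{"offset":[-30.2,-2.2,-3.8],"turn":[0,0,0],"hand":1},{"offset":[-30.2,-2.2,-3.8],"turn":[0,0,0],"hand":1},{"offset":[-30.2,-2.2,-3.8],"turn":[0,0,0],"hand":1}]' >/dev/null
python3 -m inch '[{"offset":[-30.2,-2.2,-3.8],"turn":[0,0,0],"hand":1},{"offset":[-30.2,-2.2,-3.8],"turn":[0,0,0],"hand":1},{"offset":[-30.2,-2.2,-3.8],"turn":[0,0,0],"hand":1},{"offset":[-30.2,-2.2,-3.8],"turn":[0,0,0],"hand":1},{"offset":[-30.2,-2.2,-3.8],"turn":[0,0,0],"hand":1},{"offset":[-30.2,-2.2,-3.8],"turn":[0,0,0],"hand":1},{"offset":[-30.2,-2.2,-3.8],"turn":[0,0,0],"hand":1},{"offset":[-30.2,-2.2,-3.8],"turn":[0,0,0],"hand":1},{"offset":[-30.2,-2.2,-3.8],"turn":[0,0,0],"hand":1},{"offset":[-30.2,-2.2,-3.8],"turn":[0,0,0],"hand":1}]' >/dev/null
python3 -m inch '[{"offset":[-30.2,-2.2,-3.8],"turn":[0,0,0],"hand":1},{"offset":[-30.2,-2.2,-3.8],"turn":[0,0,0],"hand":1},{"offset":[-25,-1.9,-3.2],"turn":[0,0,0],"hand":1},{"offset":[-18,-1.3,-2.3],"turn":[0,0,0],"hand":1},{"offset":[-12,-0.9,-1.5],"turn":[0,0,0],"hand":1},{"offset":[-6,-0.4,-0.7],"turn":[0,0,0],"hand":1},{"offset":[0,0,0],"turn":[0,0,0],"hand":1},{"offset":[0,0,0],"turn":[0,0,0],"hand":1}]' >/dev/null
python3 g.py 398.2 -319.2 50 2.9
```

```text
t 41.42 pos [ 397.3 -319.2   89.1] ydir 3.0 tilt [-0.006  0.121 -0.993] offset [-4.7  0.9 38.8] | turn z 0.002 or 0.002 | w 40.4 F 30.0 q [ 1.41  0.67 -0.95  1.93  0.54  0.94  0.26]
```

```bash
python3 -m inch '[{"offset":[-1,0.4,8],"turn":[0,0,0],"hand":1},{"offset":[-1.8,0.5,15],"turn":[0,0,0],"hand":1},{"offset":[-1.8,0,15],"turn":[0,0,0],"hand":1},{"offset":[-1.4,0,12],"turn":[0,0,0],"hand":1},{"offset":[-0.5,0,4],"turn":[0,0,0],"hand":1},{"offset":[0,0,0],"turn":[0,0,0],"hand":1},{"offset":[0,0,0],"turn":[0,0,0],"hand":1}]'
python3 g.py 398.2 -319.2 9 2.9
python3 - <<'E'
from h import *
z=read_state()["eef_pos"][2]+.006
for n,bx in(("scene",(325,180,375,225)),("top",(325,225,362,258))):
    i=imaging.camera(n);cv2.imwrite(f"pics/{n}12.png",i)
    try:
        c,k,ar=blob(masks(i)["green"],bx);w=(plane(n,k,z)*1e3)[:,:2]
        r=cv2.minAreaRect(w.astype(np.float32));print(n,ar,(plane(n,c,z)*1e3).round(1),np.round(r[0],1),np.round(r[1],1),round(r[2],1),"y max",w[:,1].max().round(1),"x",w[:,0].min().round(1),w[:,0].max().round(1))
    except Exception as e: print(n,e)
E
```

```text
t: 42.0
eef_pos: [0.3984, -0.3197, 0.0343]
tcp_rot: [-0.044, 0.687, 0.724, 0.042]
contact_force: [0.8, -0.1, -0.3]
gripper_width: 0.0408
grip_force: 30.0
t 42.0 pos [ 398.4 -319.7   34.3] ydir 3.0 tilt [-0.006  0.121 -0.993] offset [-2.5 -0.1 25.2] | turn z 0.002 or 0.002 | w 40.8 F 30.0 q [ 1.35  0.74 -0.87  1.94  0.62  0.85  0.21]
scene 145 [[ 389.1 -235.9   40.3]] [ 389.  -236.5] [50.6 50.3] 81.3 y max -210.2 x 363.7 414.8
top 77 [[ 392.1 -251.6   40.3]] [ 392.4 -252.3] [27.5 51.8] 87.8 y max -237.7 x 366.7 418.6
```

```bash
python3 - <<'E'
from h import *
a=cv2.imread("pics/scene12.png");b=cv2.imread("pics/top12.png")
cv2.imwrite("pics/d9.png",np.hstack([cv2.resize(a[165:245,305:375],(420,480),interpolation=2),cv2.resize(b[200:265,310:360],(369,480),interpolation=2)]))
E
```

```text
(no output)
```

View pics/d9.png

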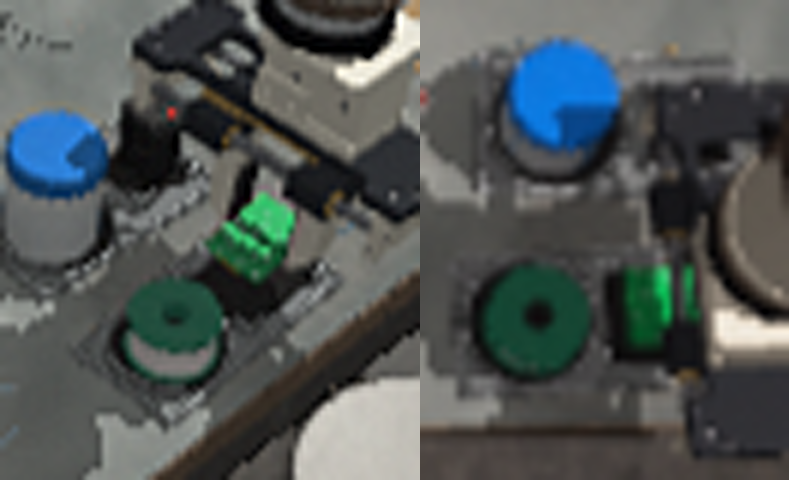

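Both views: reel sits flat in its well, jar upright, board held level above the pocket; its +y corners at scene (339.5,204.5)/(348.2,211.7) and top (337.3,235.4)/(337.3,246.9).

```bash
python3 - <<'E'
from h import *
print((plane("scene",[(339.5,204.5),(348.2,211.7)],.040)*1e3).round(1).tolist())
print((plane("top",[(337.3,235.4),(337.3,246.9)],.040)*1e3).round(1).tolist())
print("tri",[ (tri(a,b)[0]*1e3).round(1) for a,b in(((339.5,204.5),(337.3,235.4)),((348.2,211.7),(337.3,246.9)))])
for n,bx in(("scene",(322,205,345,230)),("top",(316,233,333,254))):
    i=cv2.imread(f"pics/{n}12.png");c,k,ar=blob(masks(i)["green"],bx);w=plane(n,k,.032)[:,:2]*1e3;print("reel",n,cv2.minEnclosingCircle(w.astype(np.float32)),(plane(n,c,.032)*1e3).round(1))
E
```

```text
[[414.9, -292.6, 40.0], [372.3, -290.0, 40.0]]
[[420.5, -288.2, 40.0], [374.7, -286.1, 40.0]]
tri [array([ 417. , -289.6,   42.1]), array([ 372.3, -286.5,   43.6])]
reel scene ((393.11431884765625, -242.2938232421875), 27.363727569580078) [[ 393.4 -241.7   32. ]]
reel top ((392.9100341796875, -240.97616577148438), 28.63022232055664) [[ 393.6 -241.3   32. ]]
```

```bash
python3 -m inch '[{"offset":[1.3,0,5],"turn":[0,0,0],"hand":1},{"offset":[-0.7,0,6],"turn":[0,0,0],"hand":1},{"offset":[-0.7,0,6],"turn":[0,0,0],"hand":1},{"offset":[-0.5,0,4],"turn":[0,0,0],"hand":1},{"offset":[-0.2,0,2],"turn":[0,0,0],"hand":1},{"offset":[0,0,0],"turn":[0,0,0],"hand":1},{"offset":[0,0,0],"turn":[0,0,0],"hand":1}]' |grep -E "pos|force"
python3 -m inch '[{"offset":[-0.1,0,1],"turn":[0,0,0],"hand":1},{"offset":[0,0,0],"turn":[0,0,0],"hand":1},{"offset":[0,0,0],"turn":[0,0,0],"hand":1}]'|grep -E "pos|force"
python3 g.py 398.2 -317.5 9 2.9
```

```text
eef_pos: [0.3983, -0.3182, 0.0117]
contact_force: [0.8, -0.3, -0.7]
grip_force: 30.0
eef_pos: [0.3983, -0.3184, 0.011]
contact_force: [0.6, -0.4, -0.2]
grip_force: 30.0
t 42.93 pos [ 398.3 -318.4   11. ] ydir 2.9 tilt [-0.006  0.12  -0.993] offset [ 0.7 -0.1  2.1] | turn z 0.001 or 0.001 | w 40.4 F 30.0 q [ 1.33  0.78 -0.84  1.95  0.65  0.81  0.18]
```

```bash
python3 -m inch '[{"offset":[0.7,0,1],"turn":[0,0,0],"hand":1},{"offset":[0,0,0],"turn":[0,0,0],"hand":1},{"offset":[0,0,0],"turn":[0,0,0],"hand":1}]'|grep -E "pos|force"
python3 -m inch '[{"offset":[-0.1,0,0.8],"turn":[0,0,0],"hand":1},{"offset":[0,0,0],"turn":[0,0,0],"hand":1},{"offset":[0,0,0],"turn":[0,0,0],"hand":1}]'|grep -E "pos|force"
python3 -m inch '[{"offset":[-0.1,0,0.6],"turn":[0,0,0],"hand":1},{"offset":[0,0,0],"turn":[0,0,0],"hand":1},{"offset":[0,0,0],"turn":[0,0,0],"hand":1}]'|grep -E "pos|force"
```

```text
eef_pos: [0.3982, -0.3174, 0.01]
contact_force: [0.2, -0.7, 0.0]
grip_force: 30.0
eef_pos: [0.3982, -0.3175, 0.0091]
contact_force: [0.9, -1.3, 0.2]
grip_force: 30.0
eef_pos: [0.3983, -0.3176, 0.0087]
contact_force: [-1.1, 0.2, 1.8]
grip_force: 30.0
```

Contact at the expected height (8.7 mm). Release and retreat.

```bash
python3 -m inch '[{"offset":[0,0,0],"turn":[0,0,0],"hand":0},{"offset":[0,0,0],"turn":[0,0,0],"hand":-0.2},{"offset":[0,0,0],"turn":[0,0,0],"hand":-0.3},{"offset":[0,0,0],"turn":[0,0,0],"hand":-0.3},{"offset":[0,0,0],"turn":[0,0,0],"hand":-0.3},{"offset":[0.6,0,-5],"turn":[0,0,0],"hand":-0.3},{"offset":[1.2,0,-10],"turn":[0,0,0],"hand":-0.3},{"offset":[2.4,0,-20],"turn":[0,0,0],"hand":-0.3},{"offset":[3,0,-25],"turn":[0,0,0],"hand":-0.3},{"offset":[3,0,-25],"turn":[0,0,0],"hand":-0.3}]'
python3 -m inch '[{"offset":[3,0,-25],"turn":[0,0,0],"hand":-0.3},{"offset":[3,0,-25],"turn":[0,0,0],"hand":-0.3},{"offset":[3,0,-25],"turn":[0,0,0],"hand":-0.3},{"offset":[30,0,0],"turn":[0,0,0],"hand":-0.3},{"offset":[35,0,0],"turn":[0,0,0],"hand":-0.3},{"offset":[35,0,0],"turn":[0,0,0],"hand":-0.3},{"offset":[35,0,0],"turn":[0,0,0],"hand":-0.3},{"offset":[35,0,0],"turn":[0,0,0],"hand":-0.3},{"offset":[35,0,0],"turn":[0,0,0],"hand":-0.3},{"offset":[35,0,0],"turn":[0,0,0],"hand":-0.3}]'
python3 -m inch '[{"offset":[35,0,0],"turn":[0,0,0],"hand":-0.3},{"offset":[35,0,0],"turn":[0,0,0],"hand":-0.3},{"offset":[35,0,0],"turn":[0,0,0],"hand":-0.3},{"offset":[20,0,0],"turn":[0,0,0],"hand":-0.3},{"offset":[0,0,0],"turn":[0,0,0],"hand":-0.3},{"offset":[0,0,0],"turn":[0,0,0],"hand":-0.3}]'
cat >f.py <<'E'
from h import *
for n,gb,jb in(("scene",[(338,196,366,222),(320,205,343,232)],(295,160,335,205)),("top",[(334,230,356,254),(314,230,333,254)],(310,195,345,225))):
    i=imaging.camera(n);cv2.imwrite(f"pics/{n}_end.png",i);m=masks(i)
    for k,b,col,z in(("board",gb[0],"green",.015),("reel",gb[1],"green",.032),("jar",jb,"blue",.073)):
        c,q,ar=blob(m[col],b);r=cv2.minAreaRect((plane(n,q,z)*1e3)[:,:2].astype(np.float32))
        print(n,k,ar,c.round(1),(plane(n,c,z)*1e3).round(1)[0],"rect",np.round(r[0],1),np.round(r[1],1),round(r[2],1))
E
python3 f.py
```

```text
t: 44.52
eef_pos: [0.3981, -0.3171, 0.0956]
tcp_rot: [-0.044, 0.687, 0.724, 0.042]
contact_force: [1.1, -1.0, 0.6]
gripper_width: 0.0595
grip_force: 0.0
t: 45.35
eef_pos: [0.3854, -0.0779, 0.199]
tcp_rot: [-0.043, 0.687, 0.724, 0.041]
contact_force: [1.4, 0.3, 0.0]
gripper_width: 0.0597
grip_force: 0.0
t: 45.85
eef_pos: [0.3793, 0.045, 0.2138]
tcp_rot: [-0.042, 0.686, 0.725, 0.041]
contact_force: [1.5, -0.2, -0.1]
gripper_width: 0.0597
grip_force: 0.0
scene board 183 [345.3 210.9] [ 394.2 -303.9   15. ] rect [ 394.3 -296.2] [43.9 92. ] 2.9
scene reel 170 [334.9 216. ] [ 393.9 -247.7   32. ] rect [ 389.8 -253.7] [76.4 52.4] 77.5
scene jar 196 [314.  190.5] [ 501.1 -251.3   73. ] rect [ 501.2 -251.5] [56.6 62.2] 47.6
top board 172 [342.9 242.2] [ 397.2 -312.8   15. ] rect [ 396.3 -313.3] [57.2 44.4] 89.3
top reel 161 [325.4 243. ] [ 392.  -240.8   32. ] rect [ 392.1 -241.3] [51.4 56.3] 88.0
top jar 180 [328.9 212.7] [ 504.9 -254.7   73. ] rect [ 505.8 -255.2] [54.9 60.7] 87.9
```

```bash
python3 - <<'E'
from h import *
a=cv2.imread("pics/scene_end.png");b=cv2.imread("pics/top_end.png")
hv=lambda i:cv2.cvtColor(i,cv2.COLOR_BGR2HSV)[...,2]
A,B=masks(a),masks(b)
for k,fa,fb,ba,bb in(("board",A["green"]&(hv(a)>125),B["green"]&(hv(b)>125),(336,196,366,222),(334,230,356,254)),("jar",A["blue"],B["blue"],(295,160,335,205),(310,195,345,225)),("batt",A["black"],B["black"],(336,170,360,196),(340,200,360,225))):
    p,q=blob(fa,ba),blob(fb,bb);print(k,p[2],q[2],p[0].round(1),q[0].round(1),(tri(p[0],q[0])[0]*1e3).round(1))
    if k=="board":
        for n,c in(("scene",p[1]),("top",q[1])): print(n,cv2.minAreaRect((plane(n,c,.015)*1e3)[:,:2].astype(np.float32)))
E
```

```text
board 137 140 [346.7 209.3] [343.4 242.1] [ 398.  -315.4   11.8]
scene ((396.19207763671875, -313.3519287109375), (41.862098693847656, 55.02388000488281), 2.898203134536743)
top ((398.2873229980469, -314.9476623535156), (52.56952667236328, 40.39963150024414), 89.34249114990234)
jar 196 180 [314.  190.5] [328.9 212.7] [ 506.  -255.9   66.3]
batt 1 73 [336. 192.] [344.7 217.4] [ 482.6 -329.2   30.8]
```

```bash
python3 - <<'E'
from h import *
from p import proj
i=cv2.imread("pics/scene_end.png").astype(int)
print("     "+" ".join(f"{c:3d}" for c in range(302,328)))
for r in range(180,211,2): print(r," ".join(f"{v:3d}" for v in i[r,302:328].sum(1)//3))
a=np.linspace(0,2*np.pi,181)
for z,r in((3,29),(59,29),(76,30.5)):
    q=proj("scene",np.c_[505.5+r*np.cos(a),-257+r*np.sin(a),0*a+z]/1e3);print(z,q.min(0).round(1),q.max(0).round(1))
E
```

```text
302 303 304 305 306 307 308 309 310 311 312 313 314 315 316 317 318 319 320 321 322 323 324 325 326 327
180 122 127 129 130 127 128 132 130 127 126 123 120 121 123 123 122 119 125 128 130 132 135 137 141 143 113
182 123 130 131 129 131 132 133 131 130 129 125 124 124 125 126 125 124 128 128 127 125 129 144  61  42  38
184 133 134 134 136 135 134 134 130 135 133 131 130 127 124 128 127 132 133 130 131 133 137 139  37  10  35
186 124 122 126 129 121 122 120 127 126 127 128 128 127 127 128 129 128 132 140 142 106 111  95  18  11  11
188 143 122 126 132  80 122 128 127 127 128 128 127 128 130 130 128 129 127 129 134 127 134 112  26  11  14
190 247 154 138 101  65 131 130 126 126 127 126 129 129 129 129 129 128 130 131 135  87  92  31  12  10  14
192 119 132 140 113  50  76 111 135 131 133 130 130 131 128 129 131 131 132 137 112  71  21  17  15   9  12
194 135 139 142 131  86  48  51  64  83  96 113 120 122 128 133 123 114  92  72  58  34  13  20  22  21  15
196 139 141 142 122 106 105  75  56  48  49  55  59  52  56  54  52  51  57  59 150 147  80  51  27  47  44
198 156  98 105  82 102 108 112 116 106 106 111  89 107 108  87 108 100 104 143 136  49  95  83  76  67  68
200 105  82  39  67 101 104 106 109 107 108 108 108 110 110 109 106 102 124 138  99  20  66 168 122  69  62
202  70  87  16  70  98 100 102 102 106 108 106 107 109 109 107 103 116 121 133  75  14  12 174 130 125 127
204  59  54  79  50  97  99  98 101 104 103 107 106 107 108 103 113 112 117 128  44  15  21  60 128 125 107
206  74  69  45  47  81  77  99 101 104 103 105 105 107 106 106 105 112  90  47  22  62 143  93 107  75 110
208 132  87  70  58  65  53  65  71  82  92  87  92 132 108  67  58  38  17  95  65 101 107 114 126 126 125
210 117  93  94  71  55  61  83  70  66  56  49  62  43  92 111 120  66  92 108 116 122 120 122 123 122 123
3 [305.  196.6] [321.1 208.6]
59 [305.7 185.8] [322.3 197.8]
76 [305.5 182.1] [323.1 194.8]
```

The jar's outline matches an upright jar at (505.5,-257), and the board, reel and battery all check out. Handing in.

```bash
python3 -c "
from plant import workorder
print(workorder.close_job())"
```

```text
the job is handed in; nothing more can be done
None
```

I handed in the job at about 46 s with the board and reel in the soldering tray and the battery and jar in the gluing tray; by my last camera checks each piece stood flat and within about 5 mm of its place's centre, the hand-in returned no verdict, and the battery's final position was not re-measured after I set it down.

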